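# Pack the stamp box and latch its sliding lid

### The arm

A 6-joint arm with a two-finger parallel gripper is mounted at the origin on the work surface. World frame = base frame: x ahead of the robot, y to its left, z up, the work surface at z = 0. Lengths are in m, angles in degrees, forces in N, time in s.
With the tool pointing down it reaches from about 0.4 to 0.825 m from the base axis. Payload 7 kg.
Tool frame: the origin (TCP) lies midway between the tips of the shut fingers; the grasp point (between the pads) lies r.grasp_offset behind it (r.grasp_offset is the distance from the TCP to the grasp point, in m); x points along the fingers, z is the direction in which the jaws open and shut, and the axes are right-handed (so a half turn about x gives the same grasp; the last joint's range is limited). The gripper opens to 88 mm and grips with 3 to 60 N. Pads are 19 mm wide; open, the fingers measure 130 mm over their backs; the gripper's body (78 mm by 193 mm) begins 47 mm behind the grasp point.
Start: joints at [-57.29, 20.546, 0.682, 0, -70.136, -16.507], TCP at [0.188, -0.648, 0.227] pointing down, gripper open.
Joint ranges: [-176.03, 176.03], [-82.01, 121.73], [-58.28, 71.71], [-173.87, 95.51], [-174.79, -0.11], [-173.66, 173.66]. Speed limits (degrees/s): [136.94, 136.94, 172.46, 180, 180, 180].

### API

Orientations are given as [roll, pitch, yaw] about the fixed x, y, z axes, in that order (R = Rz(yaw) Ry(pitch) Rx(roll)).
In Python, from plant import readout, vision, close_job, r gives the robot as it stands.
- The arm moves only by the shell command python3 -m handwheel 'ROWS' [OPENING] [FORCE]. ROWS is JSON, a list that holds one entry, the list of rows, each a list of 4 numbers: the shift along the world's x, y, z in units of 40 mm (1.0 is 40 mm), then the turn about the world's z in units of 5 degrees (1.0 is 5 degrees). In form: [[[tx, ty, tz, roll], ...]]. A call has 1 to 8 rows; each row shifts and turns the pose as measured when the row begins; what a row does not reach is not made up. A row lasts 1/10 s, in which the tool goes at most 50 mm and 8.59 degrees, less where a joint would pass 70% of its speed; a pose out of reach is approached as far as the arm can. A call is refused whole if a number of a shift passes 1 or a number of a turn 1, either way. A call with a gripper value outside its range is refused whole. OPENING is the finger opening in mm, from 0 to 87.6, set as the call begins (- or left out, the last holds). The fingers move at their own pace and stop on an object; FORCE is the grip in N (left out, the last holds). Time passes only in rows, so rows that do not move let the fingers close. It gives the time, the measured TCP pose, the force and the opening at its end, in the units of the state.
- readout.get_state(): the state, without advancing time (a new reading comes with each control period).
- vision.capture(name): name is "scene" or "top" or "wrist"; returns the picture (420x560x3 uint8, blue, green, red); there is no depth.
- vision.get_calibration(name): a dict with "intrinsics" (3x3 intrinsics, pixels), "pose" (4x4, takes a point from camera to world coordinates). Camera axes: x right, y up, looking along -z (the intrinsics and any distortion apply to the point x, -y, -z); pixel columns grow to the right and rows downward; lengths in m; the calibration is good to about 2 mm. A picture is of the moment at which its call begins: read the wrist's pose just before it. get_calibration takes no time and is no camera call; for the wrist camera it gives the pose at the moment of the call.
- close_job(): hands the job in, once; it reports no verdict.
The state is a dict: "time_s": time; "joints": joint angles; "qd": joint speeds; "joint_torque": joint torques, N m; "tcp_pos": TCP position; "eef_rot": TCP orientation; "contact_force": force on the tool from outside, world axes, zero at the start; "moment": the same for the moment, N m; "gripper_width": finger opening in m.
Only numpy, scipy, OpenCV 4.12 (cv2) and the standard library are available. Lean on these libraries where they do the work, as an engineer would, in place of code of your own. Each camera call takes 0.05 s, during which the arm holds its last target.

### The job

Put the stamps away: lift the latch knob of the storage box out of its front notch, slide the lid fully back and drop the knob into the back notch, then stand every long-handled brass stamp and every knobbed hexagon cutter on the table upright in a pocket of its own, with nothing above the rim (the stamps need the deep back row). Then lift the knob again, draw the lid forward over the packed box until it is fully shut, and drop the knob home in the front notch. Leave everything else on the table where it stands.

Things in the scene. Friction and masses are not known exactly. Their poses are not given: they have to be found in the camera images.
- box: fixed galvanised steel box under a sliding lid. Origin: its centre at table height; x points to the back (the way the lid opens), y left, z up. Inside: x -66 to 66 mm, y -111 to 111 mm; walls 4 mm, rim 85 mm above the table. Two rows of three pockets along y. Behind it two runners carry the open lid, to x = 234 mm; on its right at y = -140 mm runs the notched rail
- deep_row (a point): floor centre of the middle pocket of the back row, in the box's frame x = 33, y = 0, z = 8 mm; the other pocket centres are 66 mm to either side along y. Each pocket is 63 mm square, parted from its neighbours by ribs only 12 mm high, so fingers have room beside a part along y (35 mm from an end pocket's part to the wall)
- raised_row (a point): floor centre of the middle pocket of the raised front row, in the box's frame x = -33, y = 0, z = 40 mm; the other pocket centres are 66 mm to either side along y; pockets 63 mm square, ribs 12 mm high
- notch_front (a point): mouth of the front notch in the rail, in the box's frame x = 0, y = -140, z = 75 mm. The rail is 12 mm thick, x = -30 to 185 mm, its top 75 mm above the table, with three notches 16 mm wide and 12 mm deep at x = 0, 75 and 150 mm
- notch_back (a point): mouth of the back notch in the rail, in the box's frame x = 150, y = -140, z = 75 mm
- lid (a joint): position of the lid in m along the box's x: 0 in the front notch (shut), 0.075 in the middle notch (half open), 0.150 in the back notch (fully open, clear of the box); stops at -0.004 and 0.156; friction 2.5 N; 3 mm of play either way in a notch. The lid is a flat steel grid 140 by 230 mm, 8 mm thick, its underside 3 mm above the rim: whatever stands higher stops its front bar
- latch (a joint): how far in m the latch knob is lifted: 0 fully down in a notch, about 0.011 when its pin rests on top of the rail between notches, at most 0.030. It must be lifted 0.013 or more to slide. It falls by its own weight (0.15 kg) when let go
- latch_grip (a point): point on the latch knob's axis, 10 mm below its top. An upright steel cylinder 24 mm across, 30 mm high, on a 10 mm pin, riding on a lug at the lid's right side at x = lid position, y = -140 mm in the box's frame; when down its top is 132 mm above the table, its underside 102 mm, the lug's top 96 mm. It moves up and down in the lug and carries the lid along
- lid_front (a point): middle of the front edge of the lid, top face, 96 mm above the table
- stamp1: cookie stamp: round brass foot 48 mm across, 12 mm thick, with an upright turned beech handle; 70 mm tall in all; handle 20 mm across from 38 to 70 mm above the underside, 14 mm below that; 0.2 kg. Origin: centre of its underside, z up. Two or three of the three are there. It fits below the rim only in the deep row
- stamp2: cookie stamp: round brass foot 48 mm across, 12 mm thick, with an upright turned beech handle; 70 mm tall in all; handle 20 mm across from 38 to 70 mm above the underside, 14 mm below that; 0.2 kg. Origin: centre of its underside, z up. Two or three of the three are there. It fits below the rim only in the deep row
- stamp3: cookie stamp: round brass foot 48 mm across, 12 mm thick, with an upright turned beech handle; 70 mm tall in all; handle 20 mm across from 38 to 70 mm above the underside, 14 mm below that; 0.2 kg. Origin: centre of its underside, z up. Two or three of the three are there. It fits below the rim only in the deep row
- cutter1: tin hexagon cutter, closed on top: 48 mm across the flats (55 mm over corners), 18 mm high, with a beech knob 18 mm across from 18 to 40 mm above the underside; 40 mm tall in all; 0.07 kg. Origin: centre of its underside, z up. Two or three of the three are there. The raised row is meant for it
- cutter2: tin hexagon cutter, closed on top: 48 mm across the flats (55 mm over corners), 18 mm high, with a beech knob 18 mm across from 18 to 40 mm above the underside; 40 mm tall in all; 0.07 kg. Origin: centre of its underside, z up. Two or three of the three are there. The raised row is meant for it
- cutter3: tin hexagon cutter, closed on top: 48 mm across the flats (55 mm over corners), 18 mm high, with a beech knob 18 mm across from 18 to 40 mm above the underside; 40 mm tall in all; 0.07 kg. Origin: centre of its underside, z up. Two or three of the three are there. The raised row is meant for it
- crock: small grey stoneware crock, 80 mm across, 70 mm high. Not part of the job. Origin: centre of its underside
- dredger: stainless dredger shaker with a domed lid, 64 mm across, 111 mm high. Not part of the job. Origin: centre of its underside
- tin_stack: stack of three plain hexagon tins without knob, 70 mm across the flats at the foot, 60 mm high. Not part of the job. Origin: centre of its underside
- timer: round white kitchen timer, 64 mm across, 42 mm high. Not part of the job. Origin: centre of its underside
- ring_a: plain round tin ring, 52 mm across, 22 mm high. Not part of the job. Origin: centre of its underside
- ring_b: plain round tin ring, 52 mm across, 22 mm high. Not part of the job. Origin: centre of its underside
Things that resemble listed ones, but are neither listed nor needed, are in the scene too. Leave any pink or purple look-alike of the stamp1 alone.

How it is judged (in metres and radians):
On the way, in this order (a step that is already met when the one before it is completed fails the run):
1. the lid is fully open with its knob dropped into the back notch (value of joint lid above 0.144 m and value of joint latch below 0.004 m), for 0.2 s.
2. with the lid latched open, every stamp and cutter stands in the box below the rim (all of step 1 and x of stamp1 in the frame of box between -0.066 and 0.066 m and y of stamp1 in the frame of box between -0.111 and 0.111 m and z of each of stamp1, stamp2, stamp3 in the frame of box below 0.015 m and angle between each of stamp1, stamp2, stamp3, cutter1, cutter2, cutter3's own z axis and vertical below 0.15 rad and x of stamp2 in the frame of box between -0.066 and 0.066 m and y of stamp2 in the frame of box between -0.111 and 0.111 m and x of stamp3 in the frame of box between -0.066 and 0.066 m and y of stamp3 in the frame of box between -0.111 and 0.111 m and x of cutter1 in the frame of box between -0.066 and 0.066 m and y of cutter1 in the frame of box between -0.111 and 0.111 m and z of each of cutter1, cutter2, cutter3 in the frame of box below 0.045 m and x of cutter2 in the frame of box between -0.066 and 0.066 m and y of cutter2 in the frame of box between -0.111 and 0.111 m and x of cutter3 in the frame of box between -0.066 and 0.066 m and y of cutter3 in the frame of box between -0.111 and 0.111 m), for 0.2 s.
At the end, for the whole second after the job is handed in: the lid is shut (within 6 mm of 0) with its knob fully down in the front notch (within 4 mm), and every stamp and cutter that was there stands at rest and upright (within 0.15 rad) inside the box with its top not above the rim (value of joint lid between -0.006 and 0.006 m and value of joint latch below 0.004 m and x of stamp1 in the frame of box between -0.066 and 0.066 m and y of stamp1 in the frame of box between -0.111 and 0.111 m and z of each of stamp1, stamp2, stamp3 in the frame of box below 0.015 m and angle between each of stamp1, stamp2, stamp3, cutter1, cutter2, cutter3's own z axis and vertical below 0.15 rad and x of stamp2 in the frame of box between -0.066 and 0.066 m and y of stamp2 in the frame of box between -0.111 and 0.111 m and x of stamp3 in the frame of box between -0.066 and 0.066 m and y of stamp3 in the frame of box between -0.111 and 0.111 m and x of cutter1 in the frame of box between -0.066 and 0.066 m and y of cutter1 in the frame of box between -0.111 and 0.111 m and z of each of cutter1, cutter2, cutter3 in the frame of box below 0.045 m and x of cutter2 in the frame of box between -0.066 and 0.066 m and y of cutter2 in the frame of box between -0.111 and 0.111 m and x of cutter3 in the frame of box between -0.066 and 0.066 m and y of cutter3 in the frame of box between -0.111 and 0.111 m and linear speed of each of stamp1, stamp2, stamp3, cutter1, cutter2, cutter3 below 0.03 m/s); the robot touches nothing.
It fails at once if a bystander is pushed more than 5 cm away or tipped over (distance of any of crock, dredger, tin_stack, timer, ring_a, ring_b from where it was at the start of the episode above 0.05 m or angle between any of crock, dredger, tin_stack, timer, ring_a, ring_b's own z axis and vertical above 0.6 rad).
Of stamp1, stamp2, stamp3 only 2 to 3 are there at a start; the rules pass over those that are not, and their reading is None.
Of cutter1, cutter2, cutter3 only 2 to 3 are there at a start; the rules pass over those that are not, and their reading is None.
At some moment in a run one of stamp1, stamp2, stamp3, cutter1, cutter2, cutter3 may be knocked a few centimetres aside while the robot is not near it.
It also fails if it takes over 208 s, if anything falls off the work surface, if the arm or the gripper's body presses on something with over 40 N, if the wrist force passes 120 N, or if a joint passes its speed limit or range.

## Working session

There is one attempt and no reset: what is moved stays moved. The work goes in short steps, Python scripts to look and compute and a shell command to move; the robot and the scene stay as the last step left them, time stands still between calls to the robot, and variables do not carry over. Pictures are saved under pics/ and viewed, and the job is handed in when it is done.

```bash
ls; mkdir -p pics; python3 - <<'E'
from plant import readout, vision, r
import cv2
print(readout.get_state(), r.grasp_offset)
for n in ("scene","top","wrist"):
    cv2.imwrite(f"pics/{n}0.png",vision.capture(n)); c=vision.get_calibration(n); print(n,c)
E
```

```text
pics
{'time_s': 0.0, 'joints': array([-5.72908492e+01,  2.05894294e+01,  6.32137694e-01, -2.25352179e-02,
       -7.01342429e+01, -1.65062132e+01]), 'qd': array([-0.14612343, -0.00814767, -0.02117641, -0.03983251,  0.00164903,
        0.00276631]), 'joint_torque': array([-2.40064801e-03, -5.82717848e+01,  2.93063021e+01,  6.99699238e+00,
        7.01095909e-03, -1.50698093e-04]), 'tcp_pos': array([ 0.1881895 , -0.64771239,  0.22562529]), 'eef_rot': array([  3.47700133,  89.9060451 , 109.67226405]), 'contact_force': array([ 0.69006061,  0.10515596, -0.19316472]), 'moment': array([0.01706761, 0.00398775, 0.03810258]), 'gripper_width': 0.08747999792681664} 0.0188
scene {'intrinsics': array([[524.7230783 ,   0.        , 284.70233348],
       [  0.        , 524.7230783 , 210.97683311],
       [  0.        ,   0.        ,   1.        ]]), 'pose': array([[ 0.24293299, -0.59942156,  0.76267775,  1.47489392],
       [ 0.96984435,  0.16599917, -0.17845507, -0.25896186],
       [-0.01963406,  0.78303133,  0.62167229,  0.86852619],
       [ 0.        ,  0.        ,  0.        ,  1.        ]])}
t
[... 156 characters left out ...]
  1.        ]]), 'pose': array([[-0.01364658,  0.99808781, -0.06028675,  0.44384102],
       [-0.99982269, -0.01283822,  0.0137756 , -0.02497022],
       [ 0.01297529,  0.06046405,  0.99808604,  0.99293879],
       [ 0.        ,  0.        ,  0.        ,  1.        ]])}
wrist {'intrinsics': array([[312.56249112,   0.        , 281.14544333],
       [  0.        , 312.56249112, 202.10597614],
       [  0.        ,   0.        ,   1.        ]]), 'pose': array([[-0.27907757, -0.92933753, -0.24175908,  0.12409294],
       [ 0.96026718, -0.2696612 , -0.07190118, -0.66702792],
       [ 0.00162742, -0.25221932,  0.96766873,  0.38518957],
       [ 0.        ,  0.        ,  0.        ,  1.        ]])}
```

View pics/top0.png

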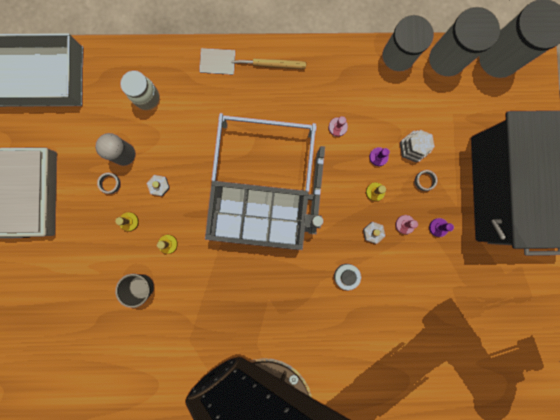

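View pics/scene0.png

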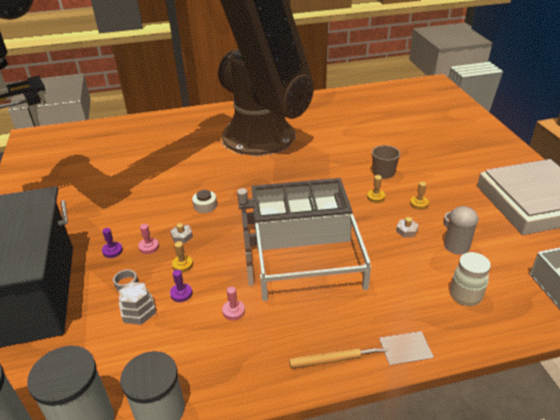

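View pics/wrist0.png

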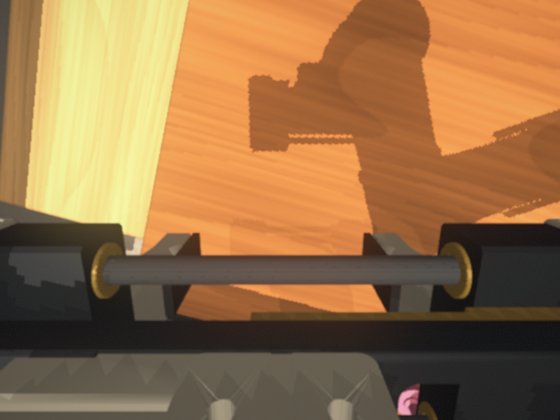

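```bash
python3 - <<'E'
import cv2
a=cv2.imread("pics/top0.png")
cv2.imwrite("pics/c1.png",cv2.resize(a[100:260,190:340],None,fx=5,fy=3.75*5/3.75,interpolation=cv2.INTER_CUBIC)[:800,:750][:, :])
x=cv2.resize(a[100:260,200:340],(525,600),interpolation=cv2.INTER_CUBIC);cv2.imwrite("pics/c1.png",x)
cv2.imwrite("pics/c2.png",cv2.resize(a[110:300,320:460],(442,600),interpolation=cv2.INTER_CUBIC))
cv2.imwrite("pics/c3.png",cv2.resize(a[130:310,80:200],(400,600),interpolation=cv2.INTER_CUBIC))
E
```

```text
(no output)
```

View pics/c1.png

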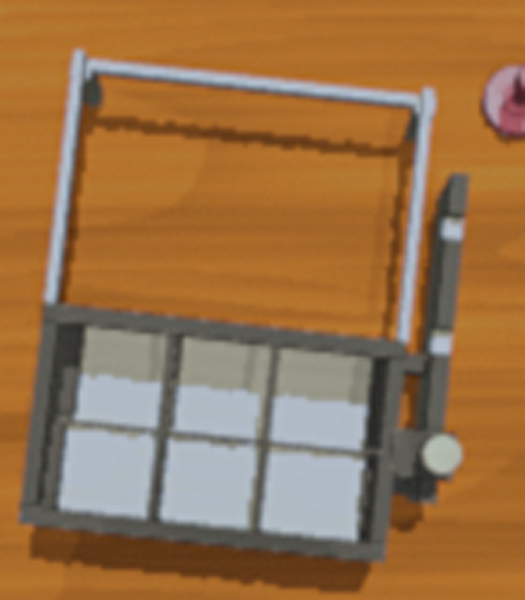

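View pics/c2.png

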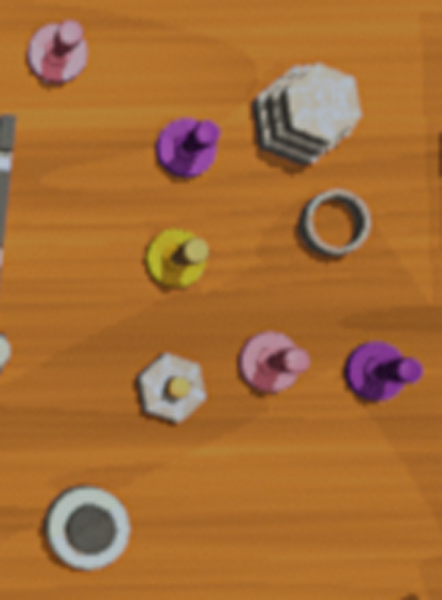

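View pics/c3.png

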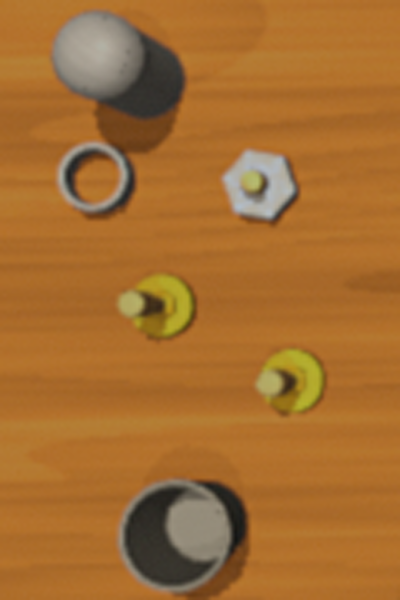

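```bash
cat > h.py <<'E'
import numpy as np, cv2
from plant import readout, vision, r
def ray(n,u,v,z,c=None):
    c=c or vision.get_calibration(n); K=c["intrinsics"];P=c["pose"]
    d=P[:3,:3]@np.array([(u-K[0,2])/K[0,0],-(v-K[1,2])/K[1,1],-1]); o=P[:3,3]
    return o+d*(z-o[2])/d[2]
def proj(n,p,c=None):
    c=c or vision.get_calibration(n); K=c["intrinsics"];P=c["pose"]
    q=P[:3,:3].T@(np.array(p)-P[:3,3]); return K[0,0]*q[0]/-q[2]+K[0,2], K[1,1]*-q[1]/-q[2]+K[1,2]
def st():
    s=readout.get_state(); print("t",round(s["time_s"],2),"tcp",s["tcp_pos"].round(4),"rot",s["eef_rot"].round(1),"F",s["contact_force"].round(1),"w",round(s["gripper_width"]*1000,1),"j",s["joints"].round(1))
def crop(n,u,v,h,name,size=600):
    a=vision.capture(n); u=int(u);v=int(v)
    a=a[max(0,v-h):v+h,max(0,u-h):u+h]; f=size/max(a.shape[:2]); cv2.imwrite("pics/"+name,cv2.resize(a,None,fx=f,fy=f,interpolation=cv2.INTER_CUBIC))
E
python3 - <<'E'
from h import *
for n,u,v,z in [("R top",381.8,188.5,.07),("R foot",376.1,191.7,.012),("L1top",119.3,220.9,.07),("L1f",128.6,221.8,.012),("L2top",161,244.9,.07),("L2f",167.6,244.3,.012),("cR",376.7,232.9,.04),("cL",155.6,184.3,.04),("knob",317.9,221.1,.132)]:
    print(n,ray("top",u,v,z).round(4))
L=[ray("top",200+x/3.75,100+y/3.75,.096) for x,y in [(48,308),(405,345),(383,560),(20,520)]]
for p in L: print(p.round(4))
print(np.mean(L,0))
for a,b in [(0,1),(3,2),(1,2),(0,3)]:
    d=L[b]-L[a]; print(np.linalg.norm(d),np.degrees(np.arctan2(d[1],d[0])))
# scene estimates
E
python3 - <<'E'
import cv2
a=cv2.imread("pics/scene0.png")
cv2.imwrite("pics/s1.png",cv2.resize(a[170:310,80:380],(800,373),interpolation=cv2.INTER_CUBIC))
cv2.imwrite("pics/s2.png",cv2.resize(a[140:260,340:500],(800,600),interpolation=cv2.INTER_CUBIC))
E
```

```text
R top [ 0.5429 -0.2949  0.07  ]
R foot [ 0.541  -0.2968  0.012 ]
L1top [0.4725 0.3399 0.07  ]
L1f [0.4717 0.3392 0.012 ]
L2top [0.4137 0.2399 0.07  ]
L2f [0.4131 0.2398 0.012 ]
cR [ 0.4349 -0.2875  0.04  ]
cL [0.5635 0.2626 0.04  ]
knob [ 0.4642 -0.13    0.132 ]
[0.56   0.1116 0.096 ]
[ 0.5339 -0.1123  0.096 ]
[ 0.3996 -0.0961  0.096 ]
[0.4276 0.1295 0.096 ]
[0.48026518 0.00815779 0.096     ]
0.22547477814552624 -96.6458866679113
0.2273179108323686 -97.0728682167077
0.13533688653905157 173.11119483855367
0.1336633989916939 172.3207317906817
```

View pics/s1.png

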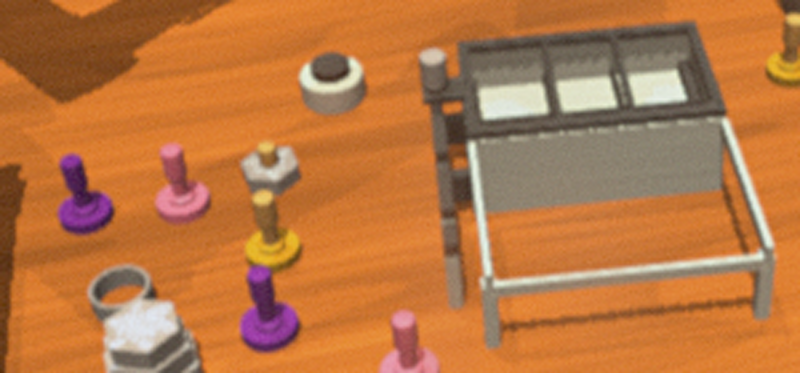

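View pics/s2.png

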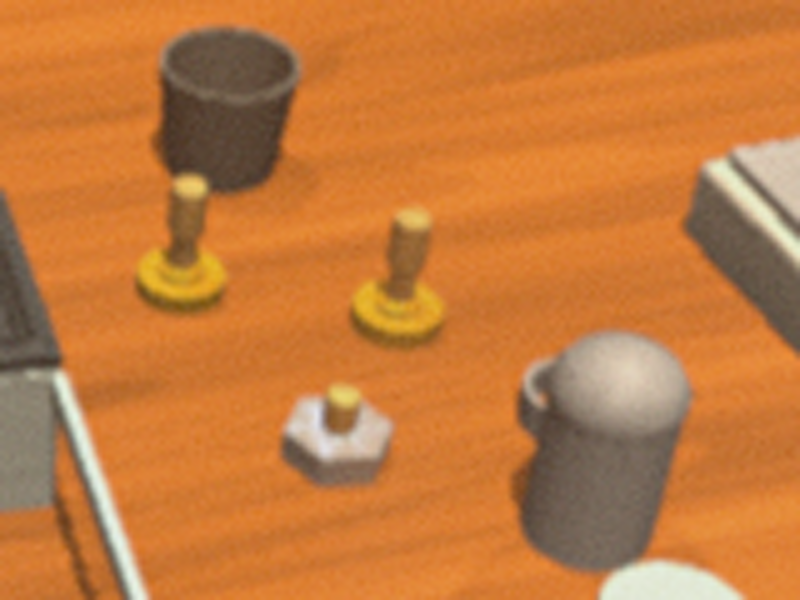

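```bash
cat >> h.py <<'E'
from scipy.spatial.transform import Rotation as Ro
C=np.array([0.481,0.0085]); YAW=-7.1
def b2w(x,y):
    a=np.radians(YAW); return C+np.array([x*np.cos(a)-y*np.sin(a), x*np.sin(a)+y*np.cos(a)])
def w2b(p):
    a=np.radians(YAW); d=np.array(p[:2])-C; return np.array([d[0]*np.cos(a)+d[1]*np.sin(a), -d[0]*np.sin(a)+d[1]*np.cos(a)])
def go(x=None,y=None,z=None,jaw=None):
    s=readout.get_state(); p=s["tcp_pos"]; R=Ro.from_euler("xyz",s["eef_rot"],degrees=True).as_matrix()
    ja=np.degrees(np.arctan2(R[1,2],R[0,2])); t=np.array([p[i] if v is None else v for i,v in enumerate((x,y,z))])
    print("t",round(s["time_s"],2),"tcp",p.round(4),"box",w2b(p).round(4),"jaw",round(ja,1),"xaxis",R[:,0].round(3),"F",s["contact_force"].round(1),"w",round(s["gripper_width"]*1000,1),"j6",s["joints"].round(0))
    dj=0 if jaw is None else (jaw-ja+90)%180-90
    print("  need units",((t-p)/.04).round(2),"turn units",round(dj/5,2), "mm",((t-p)*1000).round(1))
E
python3 - <<'E'
from h import *
print(b2w(0,-.14),b2w(.15,-.14))
for y in (-.066,0,.066): print("deep",b2w(.033,y),"raised",b2w(-.033,y))
for n,u,v,z in [("notchb",200+453/3.75,100+230/3.75,.063),("notchm",200+440/3.75,100+343/3.75,.063),("dredger",109,146,.1),("pink",380,157,.01)]: 
  w=ray("top",u,v,z); print(n,w,w2b(w))
k=b2w(0,-.14); go(k[0],k[1],.22,YAW)
E
```

```text
[ 0.46369579 -0.13042647] [ 0.61254558 -0.14896669]
deep [ 0.50558926 -0.06107276] raised [ 0.44009535 -0.05291506]
deep [0.51374695 0.00442115] raised [0.44825305 0.01257885]
deep [0.52190465 0.06991506] raised [0.45641074 0.07807276]
notchb [ 0.61255181 -0.14847273  0.063     ] [ 0.14994513 -0.13950905]
notchm [ 0.53826649 -0.13844103  0.063     ] [ 0.0749895  -0.13873606]
dredger [0.64780522 0.3540184  0.1       ] [0.12281956 0.36348631]
pink [ 0.63181814 -0.31023223  0.01      ] [ 0.18905743 -0.29764682]
t 0.15 tcp [ 0.1882 -0.6478  0.2258] box [-0.2094 -0.6875] jaw 106.2 xaxis [-0.001  0.001 -1.   ] F [ 1.4 -0.   0.5] w 87.3 j6 [-57.  21.   1.  -0. -70. -17.]
  need units [ 6.89 12.93 -0.15] turn units 13.34 mm [275.5 517.4  -5.8]
```

```bash
python3 -m handwheel '[[[0.5,0.95,0,0.95],[0.5,0.95,0,0.95],[0.5,0.95,0,0.95],[0.5,0.95,0,0.95],[0.5,0.95,0,0.95],[0.5,0.95,0,0.95],[0.5,0.95,0,0.95],[0.5,0.95,0,0.95]]]' 60 20; python3 -c "
from h import *
k=b2w(0,-.14); go(k[0],k[1],.22,YAW)"
```

```text
time_s: 0.95
tcp_pos: [0.3481, -0.3356, 0.221]
eef_rot: [13.1, 89.6, 158.2]
contact_force: [1.1, -0.1, 0.4]
gripper_width: 0.0599
t 0.95 tcp [ 0.3481 -0.3356  0.221 ] box [-0.0894 -0.3579] jaw 145.1 xaxis [-0.007  0.003 -1.   ] F [ 1.1 -0.1  0.4] w 59.9 j6 [-21.   3. -23.  -0. -65. -14.]
  need units [ 2.89  5.13 -0.03] turn units 5.55 mm [115.6 205.1  -1. ]
```

```bash
python3 -m handwheel '[[[0.5,0.9,0,1],[0.5,0.9,0,1],[0.5,0.9,0,1],[0.5,0.9,0,1],[0.5,0.9,0,1],[0.4,0.6,0,0.5],[0,0,0,0]]]' 50; python3 -c "
from h import *
k=b2w(0,-.14); go(k[0],k[1],.13,YAW)"
```

```text
time_s: 1.65
tcp_pos: [0.4682, -0.1181, 0.2217]
eef_rot: [3.5, 89.8, 177.8]
contact_force: [-0.1, -1.1, 0.0]
gripper_width: 0.0499
t 1.65 tcp [ 0.4682 -0.1181  0.2217] box [ 0.003  -0.1272] jaw 174.3 xaxis [-0.004  0.    -1.   ] F [-0.1 -1.1  0. ] w 49.9 j6 [  9.   3. -23.  -0. -65. -15.]
  need units [-0.11 -0.31 -2.29] turn units -0.28 mm [ -4.5 -12.4 -91.7]
```

```bash
python3 -m handwheel '[[[-0.11,-0.31,-0.5,-0.28],[0,0,-0.7,0],[0,0,-0.3,0],[0,0,0,0]]]' 50; python3 -c "
from h import *
k=b2w(0,-.14); go(k[0],k[1],.107,YAW)
for n in ('scene','top'): crop(n,*proj(n,[k[0],k[1],.13]),70,f'k1{n}.png',400)"
```

```text
time_s: 2.05
tcp_pos: [0.4634, -0.1302, 0.16]
eef_rot: [-0.6, 89.8, 172.3]
contact_force: [-0.5, 0.2, 1.5]
gripper_width: 0.0498
t 2.05 tcp [ 0.4634 -0.1302  0.16  ] box [-0.0003 -0.1398] jaw 172.9 xaxis [-0.004  0.    -1.   ] F [-0.5  0.2  1.5] w 49.8 j6 [  8.   6. -28.  -0. -56. -15.]
  need units [ 0.01 -0.01 -1.33] turn units -0.0 mm [  0.3  -0.2 -53. ]
```

View pics/k1scene.png

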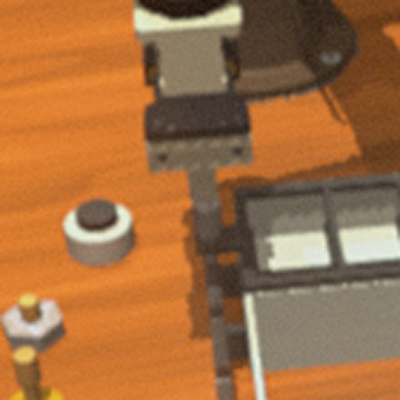

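```bash
python3 -m handwheel '[[[0,0,-0.7,0],[0,0,-0.5,0],[0,0,-0.12,0],[0,0,0,0]]]' 50; python3 -m handwheel '[[[0,0,0,0],[0,0,0,0],[0,0,0,0],[0,0,0,0],[0,0,0,0]]]' 0 25; python3 -c "
from h import *
k=b2w(0,-.14); go(k[0],k[1],.107+.02,YAW)
st()"
```

```text
time_s: 2.55
tcp_pos: [0.4676, -0.1309, 0.1123]
eef_rot: [-171.6, 89.6, 1.4]
contact_force: [-0.9, -0.5, -0.3]
gripper_width: 0.0495
time_s: 3.05
tcp_pos: [0.4688, -0.1309, 0.1157]
eef_rot: [-170.2, 89.4, 2.7]
contact_force: [0.1, -0.3, -1.2]
gripper_width: 0.0233
t 3.05 tcp [ 0.4688 -0.1309  0.1157] box [ 0.0051 -0.1398] jaw 172.9 xaxis [ 0.011  0.001 -1.   ] F [ 0.1 -0.3 -1.2] w 23.3 j6 [  8.   9. -32.   0. -49. -15.]
  need units [-0.13  0.01  0.28] turn units -0.0 mm [-5.1  0.4 11.3]
t 3.05 tcp [ 0.4688 -0.1309  0.1157] rot [-170.2   89.4    2.7] F [ 0.1 -0.3 -1.2] w 23.3 j [  7.7   8.6 -31.8   0.1 -49.  -14.8]
```

```bash
python3 -m handwheel '[[[0,0,0.25,0],[0,0,0.25,0],[0,0,0,0]]]' 0 30; python3 -c "
from h import *
go(None,None,.1157+.02,YAW); crop('scene',*proj('scene',[.464,-.13,.12]),60,'k2.png',500)"
```

```text
time_s: 3.35
tcp_pos: [0.4689, -0.1309, 0.1377]
eef_rot: [-170.9, 89.4, 2.0]
contact_force: [-0.1, -1.1, -1.5]
gripper_width: 0.0233
t 3.35 tcp [ 0.4689 -0.1309  0.1377] box [ 0.0052 -0.1398] jaw 172.9 xaxis [ 0.011  0.    -1.   ] F [-0.1 -1.1 -1.5] w 23.3 j6 [  8.   7. -30.   0. -52. -15.]
  need units [ 0.    0.   -0.05] turn units -0.01 mm [ 0.  0. -2.]
```

View pics/k2.png

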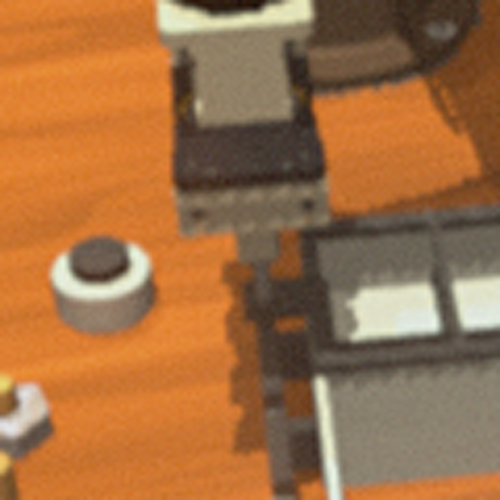

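```bash
python3 -m handwheel '[[[0.5,-0.06,0,0],[0.6,-0.075,0,0],[0.6,-0.075,0,0],[0.6,-0.075,0,0],[0.6,-0.075,0,0],[0.4,-0.05,0,0],[0,0,0,0]]]' 0 30; python3 -c "
from h import *
t=b2w(.153,-.14);go(t[0],t[1],.1157+.02,YAW)"
```

```text
time_s: 4.1
tcp_pos: [0.5976, -0.1464, 0.1334]
eef_rot: [-57.7, 89.7, 115.1]
contact_force: [2.1, -0.9, -1.4]
gripper_width: 0.0232
t 4.1 tcp [ 0.5976 -0.1464  0.1334] box [ 0.1349 -0.1393] jaw 172.8 xaxis [-0.002  0.004 -1.   ] F [ 2.1 -0.9 -1.4] w 23.2 j6 [  4.  19. -14.  -0. -57. -11.]
  need units [ 0.45 -0.07  0.06] turn units 0.02 mm [17.9 -2.9  2.3]
```

```bash
python3 -m handwheel '[[[0.4,-0.05,0.05,0],[0.05,-0.01,0,0],[0,0,0,0]]]' 0 30; python3 -c "
from h import *
t=b2w(.153,-.14);go(t[0],t[1],.1157+.02,YAW);crop('scene',*proj('scene',[.6,-.14,.12]),80,'k3.png',500);crop('top',*proj('top',[.6,-.05,.12]),90,'k3t.png',500)"
```

```text
time_s: 4.4
tcp_pos: [0.6144, -0.1484, 0.1343]
eef_rot: [-48.9, 89.6, 123.9]
contact_force: [-0.1, -0.1, -1.1]
gripper_width: 0.023
t 4.4 tcp [ 0.6144 -0.1484  0.1343] box [ 0.1518 -0.1392] jaw 172.8 xaxis [-0.003  0.005 -1.   ] F [-0.1 -0.1 -1.1] w 23.0 j6 [  4.  21. -12.  -0. -58. -11.]
  need units [ 0.03 -0.02  0.03] turn units 0.03 mm [ 1.1 -0.9  1.4]
```

View pics/k3.png

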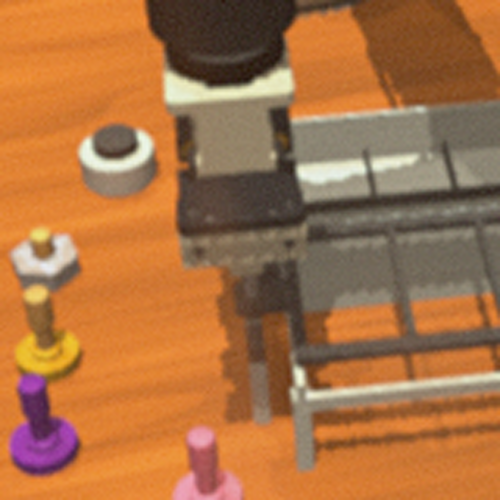

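View pics/k3t.png

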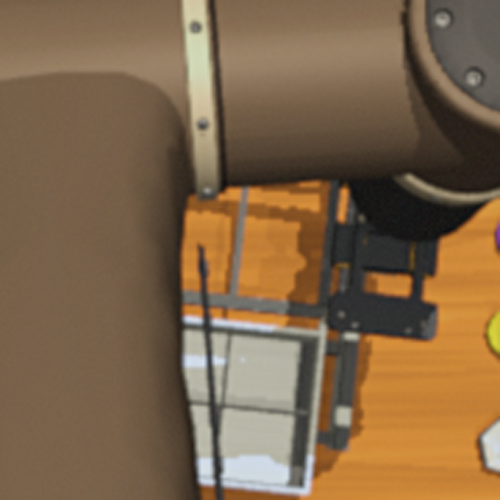

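```bash
python3 -m handwheel '[[[0,0,-0.2,0],[0,0,-0.2,0],[0,0,-0.1,0],[0,0,0,0]]]' 0 30; python3 -c "
from h import *
go()"
```

```text
time_s: 4.9
tcp_pos: [0.6146, -0.1485, 0.1153]
eef_rot: [-102.4, 89.7, 70.4]
contact_force: [0.6, 1.0, 5.3]
gripper_width: 0.0231
t 4.9 tcp [ 0.6146 -0.1485  0.1153] box [ 0.152  -0.1393] jaw 172.8 xaxis [ 0.002  0.004 -1.   ] F [0.6 1.  5.3] w 23.1 j6 [  4.  22. -13.  -0. -55. -11.]
  need units [0. 0. 0.] turn units 0.0 mm [0. 0. 0.]
```

```bash
python3 -m handwheel '[[[0,0,0,0],[0,0,0,0],[0,0,0,0],[0,0,1,0],[0,0,1,0],[0,0,0.8,0],[-0.5,-0.8,0,1],[-0.5,-0.8,0,1]]]' 50 25; python3 -c "
from h import *
go(.542,-.296,.15,90+YAW);crop('scene',*proj('scene',[.6,-.14,.12]),80,'k4.png',500)"
```

```text
time_s: 5.7
tcp_pos: [0.5703, -0.211, 0.2272]
eef_rot: [-13.8, 89.4, 169.4]
contact_force: [-1.4, -0.5, -0.9]
gripper_width: 0.05
t 5.7 tcp [ 0.5703 -0.211   0.2272] box [ 0.1157 -0.2068] jaw -176.7 xaxis [-0.01   0.002 -1.   ] F [-1.4 -0.5 -0.9] w 50.0 j6 [ -2.  15.  -8.  -0. -68.   5.]
  need units [-0.71 -2.13 -1.93] turn units 15.93 mm [-28.3 -85.  -77.2]
```

View pics/k4.png

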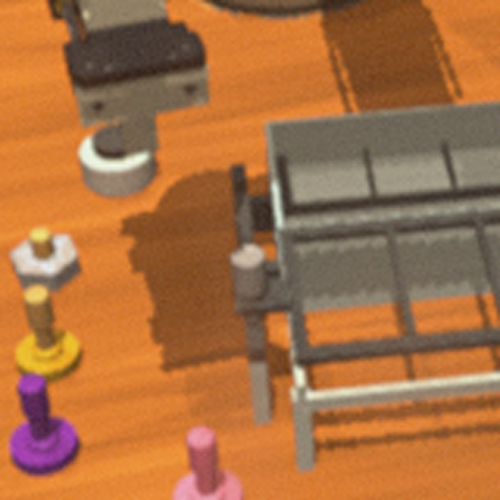

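```bash
python3 -m handwheel '[[[-0.1,-0.3,0,1],[-0.1,-0.3,0,1],[-0.1,-0.3,0,1],[-0.1,-0.3,0,1],[-0.1,-0.3,0,1],[-0.1,-0.3,0,1],[-0.1,-0.3,0,1],[0,0,0,1]]]' 50; python3 -m handwheel '[[[0,0,-0.4,1],[0,0,-0.4,1],[0,0,-0.4,1],[0,0,-0.4,1],[0,0,0,1],[0,0,0,1],[0,0,0,1],[0,0,0,1]]]' 50; python3 -c "
from h import *
u,v=proj('scene',[.6,-.14,.12]); print(int(u)-80+249/3.125,int(v)-80+257/3.125-10/3.125*0)
for z in (.132,.143): print(proj('scene',[*b2w(.15,-.14),z]))
go(.542,-.296,.15,90+YAW)"
```

```text
time_s: 6.55
tcp_pos: [0.5335, -0.3034, 0.2261]
eef_rot: [-25.3, 89.1, -160.6]
contact_force: [-0.4, 1.0, -0.4]
gripper_width: 0.0501
time_s: 7.35
tcp_pos: [0.529, -0.3035, 0.1563]
eef_rot: [-50.4, 88.8, -144.1]
contact_force: [-0.5, 0.1, -0.8]
gripper_width: 0.0504
246.68 232.24
(np.float64(243.8626863481232), np.float64(230.18420986028426))
(np.float64(243.51474455442275), np.float64(226.29514704608826))
t 7.35 tcp [ 0.529  -0.3035  0.1563] box [ 0.0862 -0.3037] jaw -93.8 xaxis [-0.016 -0.012 -1.   ] F [-0.5  0.1 -0.8] w 50.4 j6 [-11.  18. -13.   1. -60.  97.]
  need units [ 0.32  0.19 -0.16] turn units -0.67 mm [13.   7.5 -6.3]
```

```bash
python3 -m handwheel '[[[0.33,0.19,-0.4,-0.67],[0,0,-0.6,0],[0,0,-0.4,0],[0,0,0,0]]]' 50; python3 -c "
from h import *
go(.542,-.296,.042,90+YAW); crop('scene',*proj('scene',[.542,-.296,.05]),60,'k5.png',500)
cv2.imwrite('pics/w5.png',vision.capture('wrist'))"
```

```text
time_s: 7.75
tcp_pos: [0.5413, -0.2954, 0.0983]
eef_rot: [-53.7, 88.8, -150.8]
contact_force: [-0.8, 0.2, -1.0]
gripper_width: 0.0494
t 7.75 tcp [ 0.5413 -0.2954  0.0983] box [ 0.0975 -0.2942] jaw -97.1 xaxis [-0.018 -0.01  -1.   ] F [-0.8  0.2 -1. ] w 49.4 j6 [-10.  22. -16.   1. -53.  92.]
  need units [ 0.02 -0.01 -1.41] turn units 0.0 mm [  0.7  -0.6 -56.3]
```

View pics/k5.png

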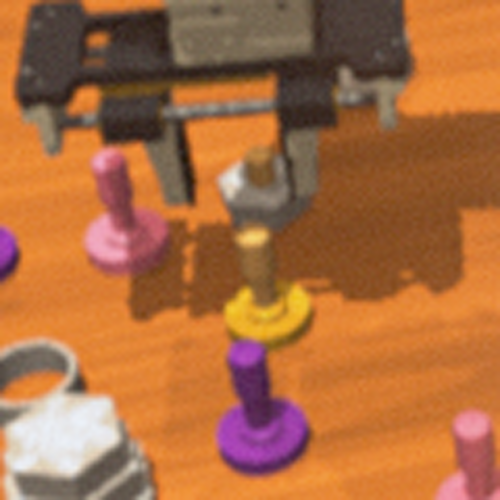

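View pics/w5.png

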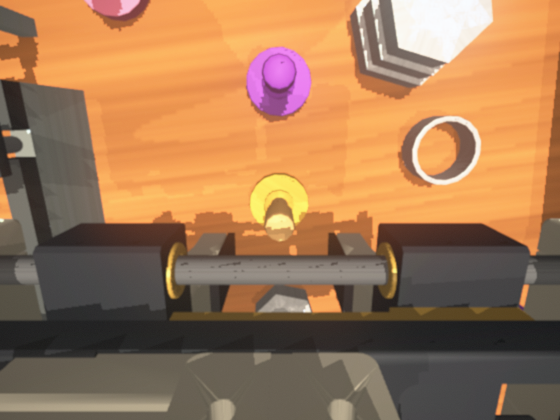

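```bash
python3 -c "
from h import *
print(ray('wrist',280,222,.07))"
python3 -m handwheel '[[[0,0,-0.6,0],[0,0,-0.6,0],[0,0,-0.15,0],[0,0,0,0]]]' 50;  python3 -c "
from h import *
go(.542,-.296,.042,90+YAW)"
```

```text
[ 0.54790451 -0.29633077  0.07      ]
time_s: 8.25
tcp_pos: [0.5458, -0.2974, 0.0509]
eef_rot: [-21.6, 89.1, -118.7]
contact_force: [0.1, -0.6, -0.6]
gripper_width: 0.0502
t 8.25 tcp [ 0.5458 -0.2974  0.0509] box [ 0.1021 -0.2955] jaw -97.0 xaxis [-0.008 -0.014 -1.   ] F [ 0.1 -0.6 -0.6] w 50.2 j6 [-10.  25. -19.   1. -47.  92.]
  need units [-0.09  0.03 -0.22] turn units -0.01 mm [-3.8  1.4 -8.9]
```

```bash

python3 -m handwheel '[[[-0.05,0.02,-0.3,0],[0,0,0,0]]]' 50;python3 -m handwheel '[[[0,0,0,0],[0,0,0,0],[0,0,0,0],[0,0,0,0],[0,0,0,0]]]' 0 25;  python3 -c "
from h import *
go(.542,-.296,.15,90+YAW)"; python3 -m handwheel '[[[0,0,0.7,0],[0,0,0.7,0],[0,0,0.7,0],[0,0,0.7,0],[0,0,0,0]]]' 0 25;python3 -c "
from h import *
t=b2w(.033,-.066); go(*t,.15,90+YAW); crop('scene',*proj('scene',[.542,-.296,.1]),70,'k6.png',500)"
```

```text
time_s: 8.45
tcp_pos: [0.5448, -0.2969, 0.0404]
eef_rot: [-11.4, 89.1, -108.5]
contact_force: [-0.6, 0.8, 0.1]
gripper_width: 0.0497
time_s: 8.95
tcp_pos: [0.5462, -0.2972, 0.0428]
eef_rot: [1.0, 89.1, -96.0]
contact_force: [-0.1, 0.0, -1.4]
gripper_width: 0.0197
t 8.95 tcp [ 0.5462 -0.2972  0.0428] box [ 0.1025 -0.2953] jaw -97.0 xaxis [-0.002 -0.016 -1.   ] F [-0.1  0.  -1.4] w 19.7 j6 [-10.  25. -19.   1. -45.  92.]
  need units [-0.1   0.03  2.68] turn units -0.02 mm [ -4.2   1.2 107.2]
time_s: 9.45
tcp_pos: [0.5434, -0.2965, 0.1562]
eef_rot: [-21.9, 89.1, -118.9]
contact_force: [0.2, -0.1, -1.8]
gripper_width: 0.0193
t 9.45 tcp [ 0.5434 -0.2965  0.1562] box [ 0.0996 -0.2949] jaw -97.1 xaxis [-0.008 -0.014 -1.   ] F [ 0.2 -0.1 -1.8] w 19.3 j6 [-10.  18. -13.   1. -59.  92.]
  need units [-0.95  5.89 -0.16] turn units -0.01 mm [-37.8 235.4  -6.2]
```

View pics/k6.png

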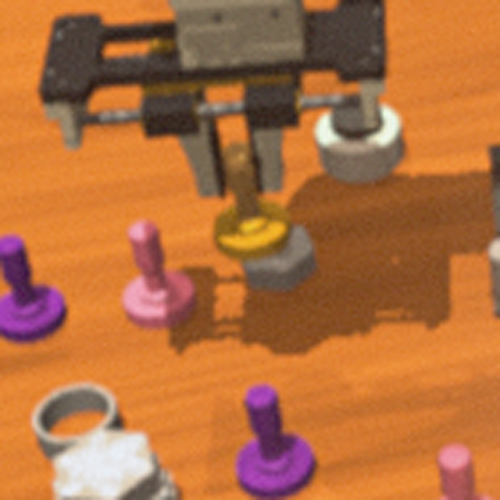

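```bash

python3 -m handwheel '[[[-0.15,0.8,0.1,0],[-0.15,0.8,0.1,0],[-0.15,0.8,0,0],[-0.15,0.8,0,0],[-0.15,0.8,0,0],[-0.1,0.8,0,0],[-0.1,0.8,0,0],[0,0,0,0]]]' 0 25;python3 -c "
from h import *
t=b2w(.033,-.066); go(*t,.12,90+YAW)"
```

```text
time_s: 10.3
tcp_pos: [0.4955, -0.0648, 0.1522]
eef_rot: [-59.5, 88.5, -157.0]
contact_force: [0.1, 0.0, -1.2]
gripper_width: 0.0193
t 10.3 tcp [ 0.4955 -0.0648  0.1522] box [ 0.0234 -0.071 ] jaw -97.4 xaxis [-0.025 -0.011 -1.   ] F [ 0.1  0.  -1.2] w 19.3 j6 [ 15.   9. -26.   0. -57.  67.]
  need units [ 0.25  0.09 -0.8 ] turn units 0.07 mm [ 10.1   3.8 -32.2]
```

```bash

python3 -m handwheel '[[[0.25,0.1,0,0],[0,0,-0.4,0],[0,0,-0.4,0],[0,0,0,0]]]' 0 25;python3 -c "
from h import *
t=b2w(.033,-.065); go(*t,.055,90+YAW)"
```

```text
time_s: 10.7
tcp_pos: [0.5064, -0.0605, 0.1169]
eef_rot: [-61.0, 88.3, -158.4]
contact_force: [-1.1, 0.6, -2.1]
gripper_width: 0.0193
t 10.7 tcp [ 0.5064 -0.0605  0.1169] box [ 0.0337 -0.0653] jaw -97.4 xaxis [-0.027 -0.011 -1.   ] F [-1.1  0.6 -2.1] w 19.3 j6 [ 15.  12. -27.   0. -52.  67.]
  need units [-0.02  0.01 -1.55] turn units 0.06 mm [ -0.6   0.4 -61.9]
```

```bash

python3 -m handwheel '[[[0,0,-0.6,0],[0,0,-0.5,0],[0,0,-0.3,0],[0,0,0,0]]]' 0 25;python3 -c "
from h import *
t=b2w(.033,-.065); go(*t,.052,90+YAW)"
```

```text
time_s: 11.1
tcp_pos: [0.5087, -0.0626, 0.0596]
eef_rot: [-59.4, 88.3, -156.9]
contact_force: [0.4, 0.9, -1.5]
gripper_width: 0.0194
t 11.1 tcp [ 0.5087 -0.0626  0.0596] box [ 0.0362 -0.0671] jaw -97.5 xaxis [-0.028 -0.012 -1.   ] F [ 0.4  0.9 -1.5] w 19.4 j6 [ 15.  16. -31.   0. -45.  67.]
  need units [-0.07  0.06 -0.19] turn units 0.09 mm [-2.9  2.5 -7.6]
```

```bash

python3 -m handwheel '[[[-0.05,0.05,-0.18,0],[0,0,-0.05,0],[0,0,0,0]]]' 0 25;python3 -c "
from h import *
t=b2w(.033,-.065); go(*t,.052,90+YAW)"; python3 -m handwheel '[[[0,0,0,0],[0,0,0,0],[0,0,0,0],[0,0,0.5,0],[0,0,0.8,0],[0,0,0.8,0],[0,0,0.8,0],[0,0,0,0]]]' 32;python3 -c "
from h import *
go(.435,-.2875,.15,90)
crop('scene',*proj('scene',[.5,0.,.05]),80,'k7.png',500)"
```

```text
time_s: 11.4
tcp_pos: [0.5078, -0.061, 0.0514]
eef_rot: [-58.1, 88.3, -155.7]
contact_force: [0.8, -0.1, -2.8]
gripper_width: 0.0193
t 11.4 tcp [ 0.5078 -0.061   0.0514] box [ 0.0352 -0.0657] jaw -97.6 xaxis [-0.027 -0.012 -1.   ] F [ 0.8 -0.1 -2.8] w 19.3 j6 [ 15.  17. -31.   0. -43.  67.]
  need units [-0.05  0.02  0.01] turn units 0.09 mm [-2.1  1.   0.6]
time_s: 12.2
tcp_pos: [0.5091, -0.0611, 0.1741]
eef_rot: [-53.9, 88.5, -151.5]
contact_force: [0.7, 1.0, 0.5]
gripper_width: 0.0317
t 12.2 tcp [ 0.5091 -0.0611  0.1741] box [ 0.0365 -0.0656] jaw -97.5 xaxis [-0.023 -0.012 -1.   ] F [0.7 1.  0.5] w 31.7 j6 [ 15.   8. -23.   0. -60.  67.]
  need units [-1.85 -5.66 -0.6 ] turn units 1.5 mm [ -74.1 -226.4  -24.1]
```

View pics/k7.png

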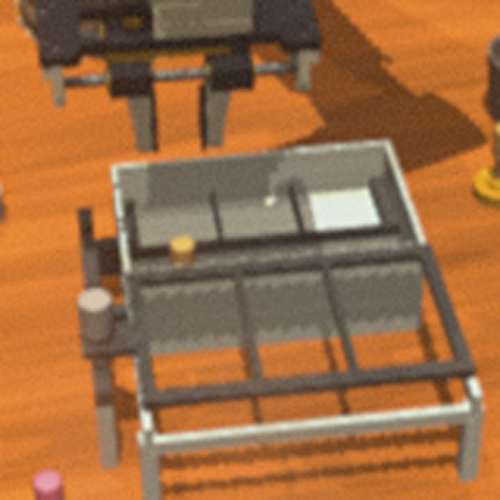

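```bash

python3 -m handwheel '[[[-0.26,-0.8,0,0],[-0.26,-0.8,0,0],[-0.26,-0.8,0,0],[-0.26,-0.8,0,0],[-0.26,-0.8,0,0],[-0.26,-0.8,0,0],[-0.26,-0.8,0,0],[0,0,0,0]]]' 42 25;python3 -c "
from h import *
go(.435,-.2875,.10,90+YAW)
crop('scene',*proj('scene',[.435,-.2875,.05]),60,'k8.png',500)
cv2.imwrite('pics/w8.png',vision.capture('wrist'))"
```

```text
time_s: 13.05
tcp_pos: [0.4292, -0.2907, 0.1665]
eef_rot: [-65.1, 88.2, -162.4]
contact_force: [-0.2, 0.9, -0.0]
gripper_width: 0.0422
t 13.05 tcp [ 0.4292 -0.2907  0.1665] box [-0.0145 -0.3033] jaw -97.3 xaxis [-0.03  -0.01  -0.999] F [-0.2  0.9 -0. ] w 42.2 j6 [-12.   9. -23.   1. -59.  94.]
  need units [ 0.15  0.08 -1.66] turn units 0.04 mm [  5.8   3.2 -66.5]
```

View pics/w8.png

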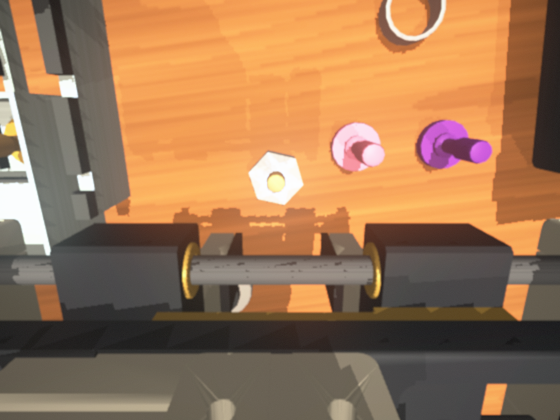

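View pics/k8.png

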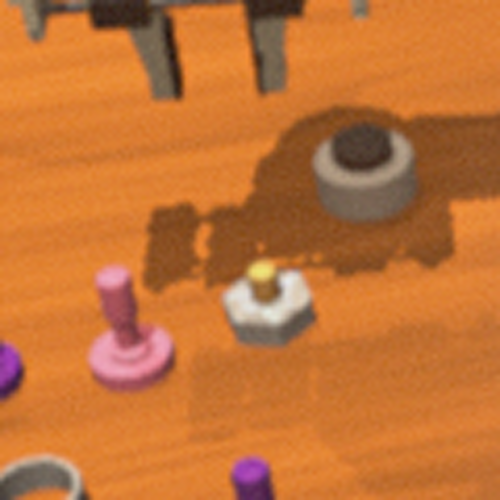

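```bash
python3 -c "
from h import *
print(ray('wrist',276,182,.04))"
python3 -m handwheel '[[[0.18,0.07,-0.4,0],[0,0,-0.6,0],[0,0,-0.6,0],[0,0,-0.6,0],[0,0,0,0]]]' 42 25;python3 -c "
from h import *
go(.4365,-.2875,.025,90+YAW)"
```

```text
[ 0.43985877 -0.28678868  0.04      ]
time_s: 13.65
tcp_pos: [0.4392, -0.2815, 0.0756]
eef_rot: [-64.4, 88.3, -161.4]
contact_force: [0.5, 0.8, 0.3]
gripper_width: 0.042
t 13.65 tcp [ 0.4392 -0.2815  0.0756] box [-0.0056 -0.293 ] jaw -97.0 xaxis [-0.028 -0.009 -1.   ] F [0.5 0.8 0.3] w 42.0 j6 [-10.  16. -29.   1. -47.  93.]
  need units [-0.07 -0.15 -1.26] turn units -0.01 mm [ -2.7  -6.  -50.6]
```

```bash

python3 -m handwheel '[[[-0.05,-0.15,-0.5,0],[0,0,-0.5,0],[0,0,-0.3,0],[0,0,0,0]]]' 42 25;python3 -c "
from h import *
go(.4365,-.2875,.022,90+YAW)"
```

```text
time_s: 14.05
tcp_pos: [0.4406, -0.2855, 0.025]
eef_rot: [-59.6, 88.4, -156.4]
contact_force: [0.1, -0.2, 0.1]
gripper_width: 0.042
t 14.05 tcp [ 0.4406 -0.2855  0.025 ] box [-0.0038 -0.2968] jaw -96.7 xaxis [-0.025 -0.011 -1.   ] F [ 0.1 -0.2  0.1] w 42.0 j6 [-11.  20. -32.   1. -39.  93.]
  need units [-0.1  -0.05 -0.08] turn units -0.08 mm [-4.1 -2.  -3. ]
```

```bash

python3 -m handwheel '[[[-0.08,-0.04,-0.08,0],[0,0,0,0]]]' 42 25;python3 -m handwheel '[[[0,0,0,0],[0,0,0,0],[0,0,0,0],[0,0,0,0],[0,0,0,0]]]' 0 20; python3 -c "
from h import *
go()"; python3 -m handwheel '[[[0,0,0.5,0],[0,0,0.8,0],[0,0,0.8,0],[0,0,0.8,0],[0,0,0,0]]]' 0 20;python3 -c "
from h import *
t=b2w(-.033,-.066); go(*t,.15,90+YAW); crop('scene',*proj('scene',[.435,-.2875,.1]),60,'k9.png',500)"
```

```text
time_s: 14.25
tcp_pos: [0.4384, -0.287, 0.0232]
eef_rot: [-57.0, 88.5, -153.6]
contact_force: [-0.1, 0.6, 0.2]
gripper_width: 0.0422
time_s: 14.75
tcp_pos: [0.4398, -0.2875, 0.0257]
eef_rot: [-50.2, 88.7, -146.8]
contact_force: [-0.1, 0.3, -1.0]
gripper_width: 0.0176
t 14.75 tcp [ 0.4398 -0.2875  0.0257] box [-0.0043 -0.2988] jaw -96.6 xaxis [-0.019 -0.013 -1.   ] F [-0.1  0.3 -1. ] w 17.6 j6 [-11.  20. -32.   1. -39.  93.]
  need units [0. 0. 0.] turn units 0.0 mm [0. 0. 0.]
time_s: 15.25
tcp_pos: [0.4375, -0.287, 0.1443]
eef_rot: [-58.2, 88.4, -154.9]
contact_force: [0.3, -0.0, 0.1]
gripper_width: 0.0171
t 15.25 tcp [ 0.4375 -0.287   0.1443] box [-0.0067 -0.2986] jaw -96.7 xaxis [-0.025 -0.012 -1.   ] F [ 0.3 -0.   0.1] w 17.1 j6 [-11.  11. -25.   1. -56.  94.]
  need units [0.07 5.85 0.14] turn units -0.09 mm [  2.6 234.1   5.7]
```

View pics/k9.png

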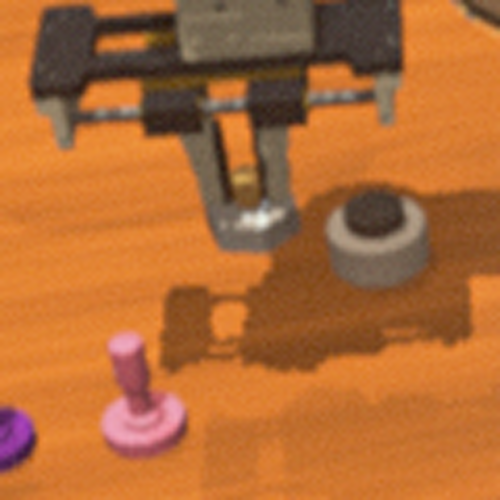

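```bash

python3 -m handwheel '[[[0,0.8,0.05,0],[0,0.8,0.05,0],[0,0.8,0.05,0],[0,0.8,0,0],[0,0.8,0,0],[0,0.8,0,0],[0,0.8,0,0],[0,0.3,0,0]]]' 0 20;python3 -c "
from h import *
t=b2w(-.033,-.066); go(*t,.11,90+YAW)"
```

```text
time_s: 16.1
tcp_pos: [0.4298, -0.0438, 0.1405]
eef_rot: [-69.4, 87.7, -166.5]
contact_force: [0.2, -0.6, -0.4]
gripper_width: 0.0174
t 16.1 tcp [ 0.4298 -0.0438  0.1405] box [-0.0443 -0.0583] jaw -97.1 xaxis [-0.039 -0.009 -0.999] F [ 0.2 -0.6 -0.4] w 17.4 j6 [ 20.   3. -34.  -0. -55.  63.]
  need units [ 0.26 -0.23 -0.76] turn units 0.01 mm [ 10.3  -9.1 -30.5]
```

```bash

python3 -m handwheel '[[[0.26,-0.23,0,0],[0.02,-0.05,-0.4,0],[0,0,-0.3,0],[0,0,0,0]]]' 0 20;python3 -c "
from h import *
t=b2w(-.033,-.066); go(*t,.068,90+YAW)"
```

```text
time_s: 16.5
tcp_pos: [0.4403, -0.0543, 0.1088]
eef_rot: [-70.0, 87.5, -166.9]
contact_force: [0.0, -0.2, -0.4]
gripper_width: 0.0171
t 16.5 tcp [ 0.4403 -0.0543  0.1088] box [-0.0327 -0.0673] jaw -96.9 xaxis [-0.042 -0.01  -0.999] F [ 0.  -0.2 -0.4] w 17.1 j6 [ 18.   7. -35.  -0. -51.  65.]
  need units [-0.    0.03 -1.02] turn units -0.04 mm [ -0.2   1.4 -40.8]
```

```bash

python3 -m handwheel '[[[-0.03,0.05,-0.5,0],[0,0.03,-0.4,0],[0,0,0,0]]]' 0 20;python3 -c "
from h import *
t=b2w(-.033,-.066); go(*t,.067,90+YAW)"
```

```text
time_s: 16.8
tcp_pos: [0.4391, -0.0526, 0.0715]
eef_rot: [-69.4, 87.4, -166.4]
contact_force: [-0.1, -0.1, -1.2]
gripper_width: 0.0172
t 16.8 tcp [ 0.4391 -0.0526  0.0715] box [-0.034  -0.0658] jaw -97.0 xaxis [-0.044 -0.011 -0.999] F [-0.1 -0.1 -1.2] w 17.2 j6 [ 19.  10. -38.  -0. -45.  65.]
  need units [ 0.03 -0.01 -0.11] turn units -0.02 mm [ 1.  -0.3 -4.5]
```

```bash

python3 -m handwheel '[[[0,0,-0.1,0],[0,0,0,0]]]' 0 20;python3 -c "
from h import *
go()";  python3 -m handwheel '[[[0,0,0,0],[0,0,0,0],[0,0,0,0],[0,0,0.4,0],[0,0,0.8,0],[0,0,0.8,0],[0,0,0.6,0],[0,0,0,0]]]' 32;python3 -c "
from h import *
go(.413,.24,.16,90)
crop('scene',*proj('scene',[.46,0.,.05]),80,'k10.png',500)"
```

```text
time_s: 17.0
tcp_pos: [0.4394, -0.0532, 0.068]
eef_rot: [-69.0, 87.4, -166.1]
contact_force: [0.1, 0.2, -0.7]
gripper_width: 0.0176
t 17.0 tcp [ 0.4394 -0.0532  0.068 ] box [-0.0336 -0.0663] jaw -97.0 xaxis [-0.044 -0.011 -0.999] F [ 0.1  0.2 -0.7] w 17.6 j6 [ 19.  10. -38.  -0. -45.  65.]
  need units [0. 0. 0.] turn units 0.0 mm [0. 0. 0.]
time_s: 17.8
tcp_pos: [0.4403, -0.0535, 0.1789]
eef_rot: [-68.1, 87.6, -165.1]
contact_force: [0.2, -0.0, 0.6]
gripper_width: 0.0318
t 17.8 tcp [ 0.4403 -0.0535  0.1789] box [-0.0327 -0.0665] jaw -97.0 xaxis [-0.04  -0.011 -0.999] F [ 0.2 -0.   0.6] w 31.8 j6 [ 19.   2. -30.  -0. -61.  65.]
  need units [-0.68  7.34 -0.47] turn units 1.39 mm [-27.3 293.5 -18.9]
```

View pics/k10.png

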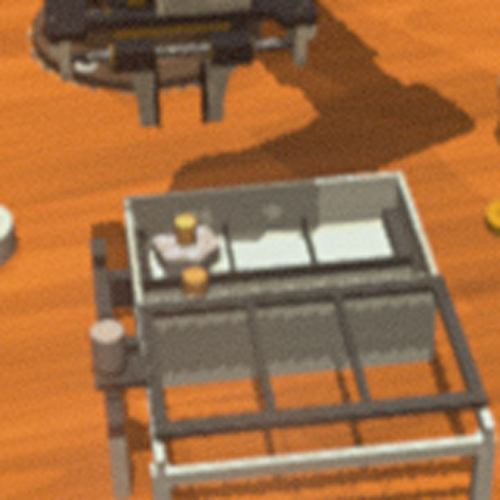

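```bash

python3 -m handwheel '[[[-0.08,0.9,0,0],[-0.08,0.9,0,0],[-0.08,0.9,0,0],[-0.08,0.9,0,0],[-0.08,0.9,0,0],[-0.08,0.9,0,0],[-0.08,0.9,0,0],[0,0.2,0,0]]]' 45 25;python3 -c "
from h import *
go(.413,.24,.10,90+YAW)
crop('top',*proj('top',[.413,.24,.05]),110,'k11.png',500)
cv2.imwrite('pics/w11.png',vision.capture('wrist'))"
```

```text
time_s: 18.65
tcp_pos: [0.4114, 0.213, 0.1718]
eef_rot: [-67.2, 87.2, -164.6]
contact_force: [0.9, -0.9, -0.8]
gripper_width: 0.0448
t 18.65 tcp [0.4114 0.213  0.1718] box [-0.0943  0.1944] jaw -97.3 xaxis [-0.048 -0.013 -0.999] F [ 0.9 -0.9 -0.8] w 44.8 j6 [ 50.   5. -27.  -2. -61.  33.]
  need units [ 0.04  0.67 -1.8 ] turn units 0.05 mm [  1.6  27.  -71.8]
```

View pics/w11.png

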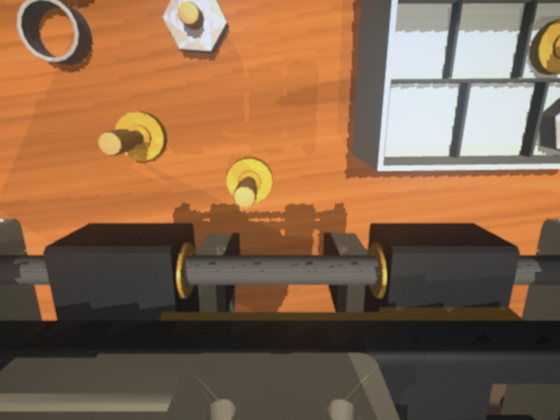

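View pics/k11.png

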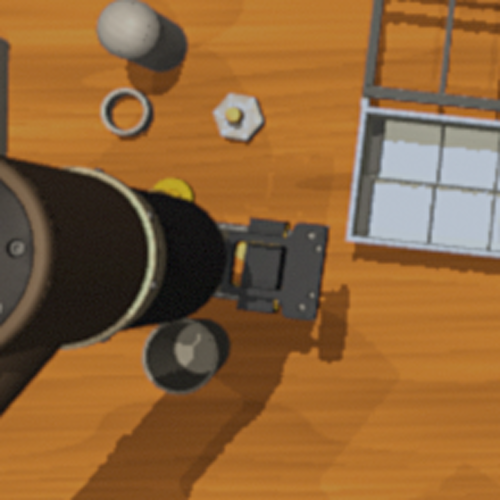

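```bash
python3 -c "
from h import *
print(ray('wrist',245,192,.07),ray('wrist',110,143,.07),ray('wrist',190,14,.04))"
python3 -m handwheel '[[[0.06,0.67,-0.2,0],[0,0.03,-0.6,0],[0,0.03,-0.6,0],[0,0,-0.3,0],[0,0,0,0]]]' 45 25;python3 -c "
from h import *
go(.414,.24,.042,90+YAW)"
```

```text
[0.41965555 0.23920529 0.07      ] [0.47461273 0.34026701 0.07      ] [0.56493376 0.26302538 0.04      ]
time_s: 19.25
tcp_pos: [0.4129, 0.2362, 0.0996]
eef_rot: [-64.9, 86.9, -162.4]
contact_force: [-0.1, 0.6, -0.1]
gripper_width: 0.045
t 19.25 tcp [0.4129 0.2362 0.0996] box [-0.0957  0.2175] jaw -97.5 xaxis [-0.051 -0.016 -0.999] F [-0.1  0.6 -0.1] w 45.0 j6 [ 52.  11. -30.  -2. -51.  32.]
  need units [ 0.03  0.1  -1.44] turn units 0.08 mm [  1.1   3.8 -57.6]
```

```bash

python3 -m handwheel '[[[0.05,0.1,-0.5,0],[0,0.02,-0.5,0],[0,0,-0.35,0],[0,0,0,0]]]' 45 25;python3 -c "
from h import *
go(.415,.24,.041,90+YAW)"
```

```text
time_s: 19.65
tcp_pos: [0.4161, 0.238, 0.0457]
eef_rot: [-65.0, 87.0, -162.7]
contact_force: [-0.2, -0.1, -1.2]
gripper_width: 0.0451
t 19.65 tcp [0.4161 0.238  0.0457] box [-0.0928  0.2197] jaw -97.7 xaxis [-0.05  -0.016 -0.999] F [-0.2 -0.1 -1.2] w 45.1 j6 [ 52.  16. -33.  -2. -44.  32.]
  need units [-0.03  0.05 -0.12] turn units 0.12 mm [-1.1  2.  -4.7]
```

```bash

python3 -m handwheel '[[[0,0.05,-0.12,0],[0,0,0,0]]]' 45 25;python3 -m handwheel '[[[0,0,0,0],[0,0,0,0],[0,0,0,0],[0,0,0,0],[0,0,0,0]]]' 0 25; python3 -c "
from h import *
go()"; python3 -m handwheel '[[[0,0,0.6,0],[0,0,0.8,0],[0,0,0.8,0],[0,0,0.8,0],[0,0,0,0]]]' 0 25;python3 -c "
from h import *
t=b2w(.033,0); go(*t,.16,90+YAW); crop('scene',*proj('scene',[.415,.24,.1]),60,'k12.png',500)"
```

```text
time_s: 19.85
tcp_pos: [0.4169, 0.2397, 0.0421]
eef_rot: [-65.4, 87.1, -163.2]
contact_force: [0.7, -0.7, -0.8]
gripper_width: 0.0449
time_s: 20.35
tcp_pos: [0.4178, 0.2408, 0.0444]
eef_rot: [-68.3, 87.3, -166.0]
contact_force: [0.1, -0.8, -2.0]
gripper_width: 0.0193
t 20.35 tcp [0.4178 0.2408 0.0444] box [-0.0914  0.2227] jaw -97.7 xaxis [-0.046 -0.012 -0.999] F [ 0.1 -0.8 -2. ] w 19.3 j6 [ 52.  16. -33.  -2. -43.  32.]
  need units [0. 0. 0.] turn units 0.0 mm [0. 0. 0.]
time_s: 20.85
tcp_pos: [0.4153, 0.2382, 0.1664]
eef_rot: [-64.0, 86.9, -161.7]
contact_force: [0.1, 0.0, -3.7]
gripper_width: 0.0191
t 20.85 tcp [0.4153 0.2382 0.1664] box [-0.0936  0.2198] jaw -97.8 xaxis [-0.052 -0.017 -0.999] F [ 0.1  0.  -3.7] w 19.1 j6 [ 52.   7. -25.  -2. -60.  31.]
  need units [ 2.46 -5.84 -0.16] turn units 0.13 mm [  98.5 -233.8   -6.4]
```

View pics/k12.png

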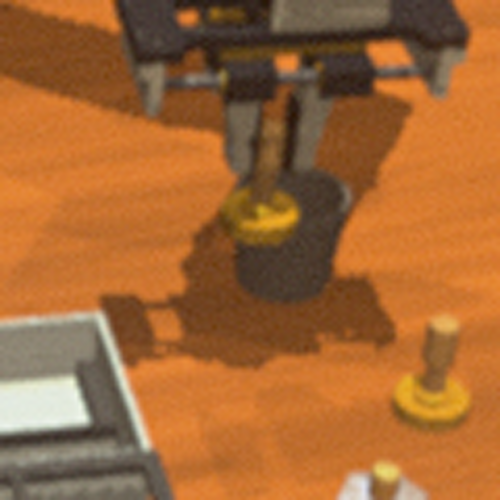

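```bash

python3 -m handwheel '[[[0.3,-0.73,0.05,0],[0.3,-0.73,0.05,0],[0.3,-0.73,0.05,0],[0.3,-0.73,0,0],[0.3,-0.73,0,0],[0.3,-0.73,0,0],[0.3,-0.73,0,0],[0.3,-0.6,0,0.2]]]' 0 25;python3 -c "
from h import *
t=b2w(.033,0); go(*t,.12,90+YAW)"
```

```text
time_s: 21.7
tcp_pos: [0.5048, 0.001, 0.1598]
eef_rot: [-64.3, 85.8, -160.8]
contact_force: [0.6, 0.8, -1.7]
gripper_width: 0.0192
t 21.7 tcp [0.5048 0.001  0.1598] box [ 0.0246 -0.0045] jaw -96.5 xaxis [-0.069 -0.024 -0.997] F [ 0.6  0.8 -1.7] w 19.2 j6 [ 22.  10. -23.  -0. -61.  61.]
  need units [ 0.22  0.08 -1.  ] turn units -0.12 mm [  8.9   3.4 -39.8]
```

```bash

python3 -m handwheel '[[[0.1,0.05,0,-0.1],[0.1,0.05,0,0],[0,0,0,0],[0,0,0,0],[0,0,0,0],[0,0,0,0],[0,0,0,0],[0,0,0,0]]]' 0 25;python3 -c "
from h import *
t=b2w(.033,0); go(*t,.12,90+YAW)"
python3 -m handwheel '[[[0,0,0,0],[0,0,0,0],[0,0,0,0],[0,0,0,0],[0,0,0,0],[0,0,0,0],[0,0,0,0],[0,0,0,0]]]' 0 25;python3 -c "
from h import *
t=b2w(.033,0); go(*t,.12,90+YAW)"
```

```text
time_s: 22.5
tcp_pos: [0.5101, 0.0045, 0.1548]
eef_rot: [-65.0, 85.3, -162.2]
contact_force: [-0.1, -0.0, -2.8]
gripper_width: 0.0195
t 22.5 tcp [0.5101 0.0045 0.1548] box [ 0.0293 -0.0004] jaw -97.1 xaxis [-0.078 -0.025 -0.997] F [-0.1 -0.  -2.8] w 19.5 j6 [ 22.  11. -22.  -0. -61.  61.]
  need units [ 0.09 -0.   -0.87] turn units -0.01 mm [  3.7  -0.1 -34.8]
time_s: 23.3
tcp_pos: [0.5101, 0.0046, 0.1551]
eef_rot: [-65.1, 85.3, -162.2]
contact_force: [0.3, -0.1, -1.8]
gripper_width: 0.0193
t 23.3 tcp [0.5101 0.0046 0.1551] box [ 0.0294 -0.0003] jaw -97.1 xaxis [-0.077 -0.025 -0.997] F [ 0.3 -0.1 -1.8] w 19.3 j6 [ 22.  11. -22.  -0. -61.  61.]
  need units [ 0.09 -0.   -0.88] turn units -0.01 mm [  3.6  -0.1 -35.1]
```

```bash

python3 -m handwheel '[[[0.04,0,-0.8,0],[0,0,-0.8,0],[0,0,-0.3,0],[0,0,0,0]]]' 0 25;python3 -c "
from h import *
t=b2w(.033,0); go(*t,.054,90+YAW)"
```

```text
time_s: 23.7
tcp_pos: [0.5131, 0.0048, 0.0782]
eef_rot: [-64.9, 85.6, -162.0]
contact_force: [-0.4, -0.0, -1.5]
gripper_width: 0.0194
t 23.7 tcp [0.5131 0.0048 0.0782] box [0.0323 0.0003] jaw -97.0 xaxis [-0.073 -0.024 -0.997] F [-0.4 -0.  -1.5] w 19.4 j6 [ 22.  16. -27.  -0. -51.  61.]
  need units [ 0.02 -0.01 -0.61] turn units -0.01 mm [  0.7  -0.4 -24.2]
```

```bash

python3 -m handwheel '[[[0,0,-0.4,0],[0,0,-0.25,0],[0,0,0,0],[0,0,0,0]]]' 0 25;python3 -c "
from h import *
t=b2w(.033,0); go(*t,.0525,90+YAW)"
```

```text
time_s: 24.1
tcp_pos: [0.5151, 0.0052, 0.054]
eef_rot: [-64.2, 85.8, -161.3]
contact_force: [-0.1, 0.4, -2.1]
gripper_width: 0.0195
t 24.1 tcp [0.5151 0.0052 0.054 ] box [0.0343 0.0009] jaw -97.0 xaxis [-0.07  -0.024 -0.997] F [-0.1  0.4 -2.1] w 19.5 j6 [ 22.  18. -28.  -0. -47.  61.]
  need units [-0.03 -0.02 -0.04] turn units -0.02 mm [-1.4 -0.7 -1.5]
```

```bash

python3 -m handwheel '[[[0,0,-0.04,0],[0,0,0,0]]]' 0 25; python3 -m handwheel '[[[0,0,0,0],[0,0,0,0],[0,0,0,0],[0,0,0.2,0],[0,0,0.4,0],[0,0,0.4,0],[0,0,0.4,0],[0,0,0.4,0]]]' 32; python3 -m handwheel '[[[0,0,0.4,0],[0,0,0.4,0],[0,0,0.4,0],[0,0,0.4,0],[0,0,0.3,0],[0,0,0.2,0],[0,0,0.1,0],[0,0,0,0]]]';python3 -c "
from h import *
go(.472,.34,.17,90)
crop('scene',*proj('scene',[.48,0.,.05]),80,'k13.png',500)"
```

```text
time_s: 24.3
tcp_pos: [0.5159, 0.0054, 0.0536]
eef_rot: [-64.2, 85.9, -161.3]
contact_force: [-0.3, 0.3, -1.4]
gripper_width: 0.0194
time_s: 25.1
tcp_pos: [0.5161, 0.0052, 0.1303]
eef_rot: [-63.6, 85.9, -160.6]
contact_force: [0.2, 0.2, -0.2]
gripper_width: 0.0322
time_s: 25.9
tcp_pos: [0.5171, 0.0052, 0.2292]
eef_rot: [-63.1, 86.3, -160.1]
contact_force: [-0.6, 0.6, -0.4]
gripper_width: 0.0317
t 25.9 tcp [0.5171 0.0052 0.2292] box [0.0362 0.0012] jaw -96.9 xaxis [-0.06  -0.022 -0.998] F [-0.6  0.6 -0.4] w 31.7 j6 [ 22.   8. -16.  -0. -70.  61.]
  need units [-1.13  8.37 -1.48] turn units 1.38 mm [-45.1 334.8 -59.2]
```

View pics/k13.png

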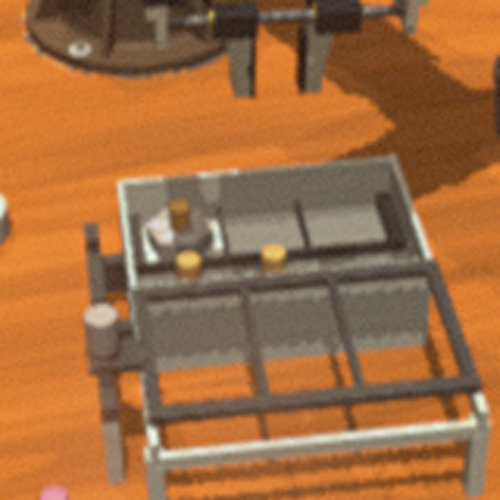

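```bash

python3 -m handwheel '[[[-0.04,0.3,0,0],[-0.08,0.6,0,0],[-0.08,0.6,0,0],[-0.08,0.6,0,0],[-0.08,0.6,0,0],[-0.08,0.6,0,0],[-0.08,0.6,0,0],[-0.08,0.6,0,0]]]' 45;python3 -m handwheel '[[[-0.08,0.6,0,0],[-0.08,0.6,0,0],[-0.08,0.6,0,0],[-0.08,0.6,0,0],[-0.08,0.6,0,0],[-0.08,0.5,0,0],[-0.08,0.3,0,0],[0,0.1,0,0]]]';python3 -c "
from h import *
go(.473,.34,.12,90+YAW)
cv2.imwrite('pics/w14.png',vision.capture('wrist'))
cv2.imwrite('pics/s14.png',vision.capture('scene'))"
```

```text
time_s: 26.75
tcp_pos: [0.4877, 0.1919, 0.2224]
eef_rot: [-62.3, 85.7, -159.6]
contact_force: [-0.5, 0.4, 0.9]
gripper_width: 0.0454
time_s: 27.55
tcp_pos: [0.4585, 0.3591, 0.2156]
eef_rot: [-59.5, 85.1, -156.6]
contact_force: [0.3, -1.4, 0.5]
gripper_width: 0.045
t 27.55 tcp [0.4585 0.3591 0.2156] box [-0.0657  0.3451] jaw -97.0 xaxis [-0.079 -0.034 -0.996] F [ 0.3 -1.4  0.5] w 45.0 j6 [ 55.  15.  -7.  -3. -72.  28.]
  need units [ 0.36 -0.48 -2.39] turn units -0.02 mm [ 14.5 -19.1 -95.6]
```

View pics/w14.png

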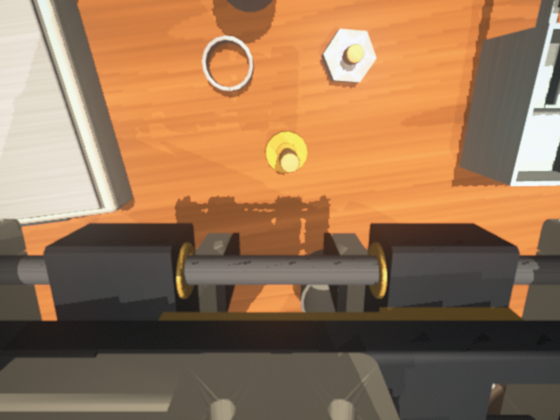

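View pics/s14.png

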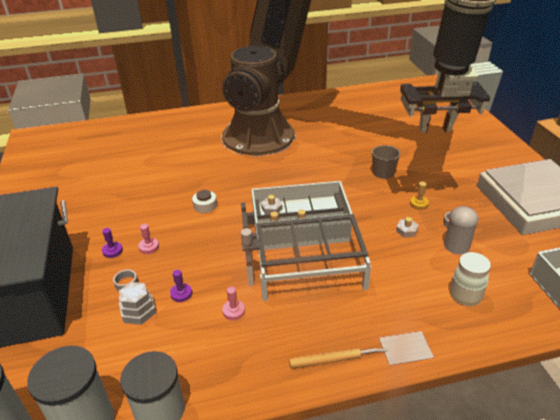

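```bash
python3 -c "
from h import *
print(ray('wrist',290,161,.07))"
python3 -m handwheel '[[[0.36,-0.48,0,0],[0,0,0,0],[0,0,-1,0],[0,0,-1,0],[0,0,0,0]]]';python3 -c "
from h import *
go(.474,.34,.1,90+YAW)"
```

```text
[0.47643424 0.34102274 0.07      ]
time_s: 28.15
tcp_pos: [0.4751, 0.3353, 0.1364]
eef_rot: [-60.7, 85.3, -158.0]
contact_force: [-1.1, -0.3, -0.6]
gripper_width: 0.0452
t 28.15 tcp [0.4751 0.3353 0.1364] box [-0.0463  0.3236] jaw -97.2 xaxis [-0.076 -0.03  -0.997] F [-1.1 -0.3 -0.6] w 45.2 j6 [ 53.  19. -13.  -3. -62.  31.]
  need units [-0.03  0.12 -0.91] turn units 0.03 mm [ -1.1   4.7 -36.4]
```

```bash

python3 -m handwheel '[[[-0.02,0.13,-1,0],[0,0.02,-1,0],[0,0,-0.3,0],[0,0,0,0]]]';python3 -c "
from h import *
go(.4735,.34,.042,90+YAW)"
```

```text
time_s: 28.55
tcp_pos: [0.478, 0.3424, 0.0497]
eef_rot: [-62.0, 85.8, -159.4]
contact_force: [-1.3, 0.2, 0.7]
gripper_width: 0.0451
t 28.55 tcp [0.478  0.3424 0.0497] box [-0.0442  0.331 ] jaw -97.3 xaxis [-0.069 -0.026 -0.997] F [-1.3  0.2  0.7] w 45.1 j6 [ 53.  24. -18.  -3. -51.  31.]
  need units [-0.11 -0.06 -0.19] turn units 0.04 mm [-4.5 -2.4 -7.7]
```

```bash

python3 -m handwheel '[[[-0.11,-0.06,-0.2,0],[0,0,0,0]]]';python3 -m handwheel '[[[0,0,0,0],[0,0,0,0],[0,0,0,0],[0,0,0,0],[0,0,0,0]]]' 0 25; python3 -c "
from h import *
go()"; python3 -m handwheel '[[[0,0,0.2,0],[0,0,0.4,0],[0,0,0.4,0],[0,0,0.4,0],[0,0,0.4,0],[0,0,0.4,0],[0,0,0.4,0],[0,0,0.2,0]]]' 0 25;python3 -c "
from h import *
t=b2w(.033,.064); go(*t,.17,90+YAW); crop('scene',*proj('scene',[.475,.34,.1]),60,'k15.png',500)"
```

```text
time_s: 28.75
tcp_pos: [0.475, 0.3411, 0.0449]
eef_rot: [-63.3, 86.0, -160.7]
contact_force: [0.4, -0.9, 0.5]
gripper_width: 0.0448
time_s: 29.25
tcp_pos: [0.4766, 0.3429, 0.0495]
eef_rot: [-66.3, 86.3, -163.6]
contact_force: [0.2, -0.6, -1.3]
gripper_width: 0.0195
t 29.25 tcp [0.4766 0.3429 0.0495] box [-0.0457  0.3313] jaw -97.3 xaxis [-0.062 -0.018 -0.998] F [ 0.2 -0.6 -1.3] w 19.5 j6 [ 53.  24. -19.  -3. -50.  31.]
  need units [0. 0. 0.] turn units 0.0 mm [0. 0. 0.]
time_s: 30.05
tcp_pos: [0.4748, 0.3408, 0.1661]
eef_rot: [-63.7, 86.0, -161.0]
contact_force: [0.1, 0.3, -1.4]
gripper_width: 0.0194
t 30.05 tcp [0.4748 0.3408 0.1661] box [-0.0472  0.329 ] jaw -97.3 xaxis [-0.065 -0.023 -0.998] F [ 0.1  0.3 -1.4] w 19.4 j6 [ 53.  17. -12.  -2. -64.  30.]
  need units [ 1.17 -6.82  0.1 ] turn units 0.04 mm [  46.9 -272.9    3.9]
```

View pics/k15.png

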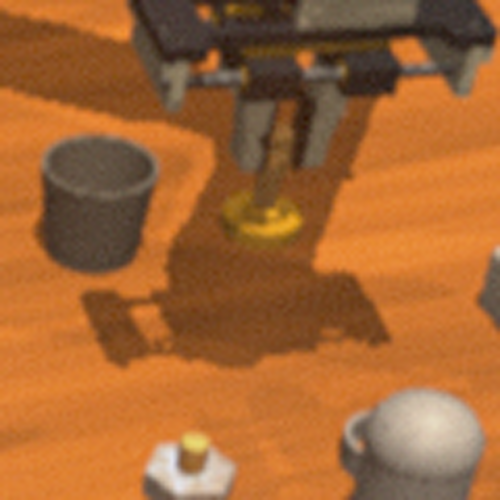

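```bash

python3 -m handwheel '[[[0.06,-0.3,0.05,0],[0.1,-0.6,0.05,0],[0.1,-0.6,0.05,0],[0.1,-0.6,0.05,0],[0.1,-0.6,0,0],[0.1,-0.6,0,0],[0.1,-0.6,0,0],[0.1,-0.6,0,0]]]' 0 25;python3 -c "
from h import *
t=b2w(.033,.064); go(*t,.17,90+YAW)"
```

```text
time_s: 30.9
tcp_pos: [0.5027, 0.152, 0.1704]
eef_rot: [-62.7, 85.6, -159.9]
contact_force: [0.1, -0.0, -2.1]
gripper_width: 0.0192
t 30.9 tcp [0.5027 0.152  0.1704] box [0.0038 0.1451] jaw -97.1 xaxis [-0.071 -0.026 -0.997] F [ 0.1 -0.  -2.1] w 19.2 j6 [ 37.  12. -19.  -1. -64.  46.]
  need units [ 0.47 -2.1  -0.01] turn units 0.0 mm [ 19.  -84.1  -0.4]
```

```bash

python3 -m handwheel '[[[0.1,-0.5,0,0],[0.1,-0.5,0,0],[0.1,-0.5,0,0],[0.07,-0.2,0,0],[0,0,0,0]]]' 0 25;python3 -c "
from h import *
t=b2w(.031,.065); go(*t,.12,90+YAW)"
```

```text
time_s: 31.4
tcp_pos: [0.5148, 0.0752, 0.1671]
eef_rot: [-62.4, 85.2, -159.8]
contact_force: [-1.0, 1.0, -2.1]
gripper_width: 0.0194
t 31.4 tcp [0.5148 0.0752 0.1671] box [0.0253 0.0703] jaw -97.4 xaxis [-0.078 -0.029 -0.997] F [-1.   1.  -2.1] w 19.4 j6 [ 29.  12. -20.  -1. -63.  54.]
  need units [ 0.12 -0.15 -1.18] turn units 0.05 mm [  5.   -6.  -47.1]
```

```bash

python3 -m handwheel '[[[0.12,-0.17,0,0],[0.02,-0.03,0,0],[0,0,-0.8,0],[0,0,-0.8,0],[0,0,-0.2,0],[0,0,0,0]]]' 0 25;python3 -c "
from h import *
t=b2w(.033,.065); go(*t,.0575,90+YAW)"
```

```text
time_s: 32.0
tcp_pos: [0.5221, 0.069, 0.0941]
eef_rot: [-62.4, 85.4, -159.7]
contact_force: [-0.1, -0.4, -0.6]
gripper_width: 0.019
t 32.0 tcp [0.5221 0.069  0.0941] box [0.0333 0.0651] jaw -97.2 xaxis [-0.075 -0.028 -0.997] F [-0.1 -0.4 -0.6] w 19.0 j6 [ 28.  17. -24.  -1. -54.  55.]
  need units [-0.01 -0.   -0.92] turn units 0.02 mm [ -0.3  -0.1 -36.6]
```

```bash

python3 -m handwheel '[[[-0.03,0,-0.6,0],[0,0,-0.33,0],[0,0,0,0],[0,0,0,0]]]' 0 25;python3 -c "
from h import *
t=b2w(.033,.065); go(*t,.0575,90+YAW)"
```

```text
time_s: 32.4
tcp_pos: [0.5241, 0.071, 0.0602]
eef_rot: [-61.9, 85.7, -159.0]
contact_force: [-1.2, 0.2, -0.3]
gripper_width: 0.0193
t 32.4 tcp [0.5241 0.071  0.0602] box [0.0351 0.0673] jaw -97.1 xaxis [-0.07  -0.027 -0.997] F [-1.2  0.2 -0.3] w 19.3 j6 [ 29.  19. -26.  -1. -49.  55.]
  need units [-0.06 -0.05 -0.07] turn units -0.01 mm [-2.3 -2.1 -2.7]
```

```bash

python3 -m handwheel '[[[-0.05,-0.05,-0.06,0],[0,0,0,0]]]' 0 25;  python3 -c "
from h import *
go()"; python3 -m handwheel '[[[0,0,0,0],[0,0,0,0],[0,0,0,0],[0,0,0.2,0],[0,0,0.4,0],[0,0,0.4,0],[0,0,0.4,0],[0,0,0.4,0]]]' 32; python3 -m handwheel '[[[0,0,0.4,0],[0,0,0.4,0],[0,0,0.4,0],[0,0,0.2,0],[0,0,0.1,0],[0,0,0,0]]]';python3 -c "
from h import *
go(.5645,.2628,.17,YAW)
cv2.imwrite('pics/s16.png',vision.capture('scene'))"
```

```text
time_s: 32.6
tcp_pos: [0.5231, 0.0694, 0.0596]
eef_rot: [-61.9, 85.9, -159.0]
contact_force: [0.1, 0.4, -2.1]
gripper_width: 0.0192
t 32.6 tcp [0.5231 0.0694 0.0596] box [0.0343 0.0656] jaw -97.0 xaxis [-0.067 -0.026 -0.997] F [ 0.1  0.4 -2.1] w 19.2 j6 [ 28.  19. -26.  -1. -49.  55.]
  need units [0. 0. 0.] turn units 0.0 mm [0. 0. 0.]
time_s: 33.4
tcp_pos: [0.5233, 0.069, 0.1365]
eef_rot: [-61.3, 85.9, -158.4]
contact_force: [0.0, -0.2, 0.2]
gripper_width: 0.0321
time_s: 34.0
tcp_pos: [0.5244, 0.0692, 0.2048]
eef_rot: [-61.3, 86.3, -158.4]
contact_force: [1.3, -0.6, 0.3]
gripper_width: 0.0317
t 34.0 tcp [0.5244 0.0692 0.2048] box [0.0356 0.0656] jaw -97.0 xaxis [-0.06  -0.024 -0.998] F [ 1.3 -0.6  0.3] w 31.7 j6 [ 28.  10. -17.  -0. -67.  55.]
  need units [ 1.    4.84 -0.87] turn units 17.98 mm [ 40.1 193.6 -34.8]
```

View pics/s16.png

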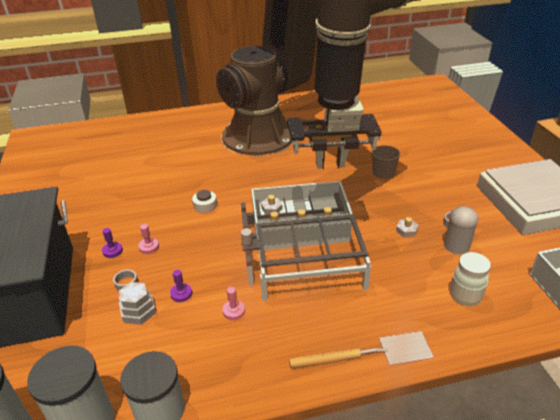

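```bash

python3 -m handwheel '[[[0.07,0.35,0,1],[0.07,0.35,0,1],[0.07,0.35,0,1],[0.07,0.35,0,1],[0.07,0.35,0,1],[0.07,0.35,0,1],[0.07,0.35,0,1],[0.07,0.35,0,1]]]' 45;python3 -m handwheel '[[[0.07,0.35,0,1],[0.07,0.35,0,1],[0.07,0.35,0,1],[0.07,0.35,0,1],[0.07,0.35,0,1],[0.07,0.3,0,0.5],[0,0,0,0]]]';python3 -c "
from h import *
go(.5645,.2628,.12,-28)
cv2.imwrite('pics/w17.png',vision.capture('wrist'))"
```

```text
time_s: 34.85
tcp_pos: [0.5435, 0.182, 0.1964]
eef_rot: [-64.6, 85.5, -120.3]
contact_force: [-0.3, 0.1, -0.1]
gripper_width: 0.045
time_s: 35.55
tcp_pos: [0.5578, 0.2671, 0.1873]
eef_rot: [-70.7, 84.9, -97.5]
contact_force: [0.2, 0.0, -0.6]
gripper_width: 0.0451
t 35.55 tcp [0.5578 0.2671 0.1873] box [0.0443 0.2661] jaw -26.8 xaxis [-0.012 -0.088 -0.996] F [ 0.2  0.  -0.6] w 45.1 j6 [ 46.  19.  -9.   3. -67. 106.]
  need units [ 0.17 -0.11 -1.68] turn units -0.24 mm [  6.7  -4.3 -67.3]
```

View pics/w17.png

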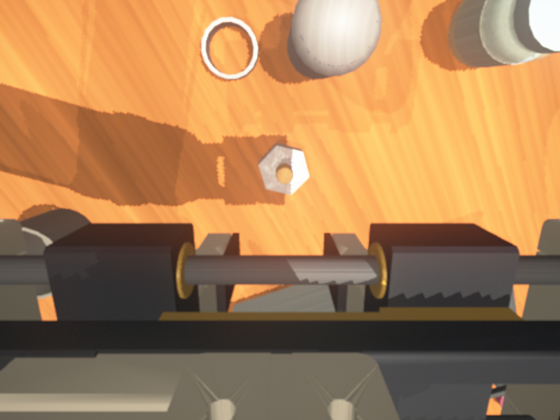

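```bash
python3 -c "
from h import *
print(ray('wrist',285,173,.04))"
python3 -m handwheel '[[[0.17,-0.11,0,-0.2],[0,0,-0.8,0],[0,0,-0.8,0],[0,0,-0.8,0],[0,0,0,0]]]';python3 -c "
from h import *
go(.5645,.2628,.024,-28)"
```

```text
[0.56772001 0.26715102 0.04      ]
time_s: 36.1
tcp_pos: [0.5657, 0.2578, 0.0887]
eef_rot: [-70.4, 84.9, -99.1]
contact_force: [-0.2, -1.4, -0.3]
gripper_width: 0.0451
t 36.1 tcp [0.5657 0.2578 0.0887] box [0.0533 0.2579] jaw -28.5 xaxis [-0.014 -0.088 -0.996] F [-0.2 -1.4 -0.3] w 45.1 j6 [ 44.  24. -15.   4. -55. 105.]
  need units [-0.03  0.12 -1.62] turn units 0.11 mm [ -1.2   5.  -64.7]
```

```bash

python3 -m handwheel '[[[-0.02,0.15,-0.7,0],[0,0,-0.6,0],[0,0,-0.2,0],[0,0,0,0]]]';python3 -c "
from h import *
go(.5655,.264,.023,-28); crop('scene',*proj('scene',[.565,.264,.05]),60,'k18.png',500)"
```

```text
time_s: 36.5
tcp_pos: [0.5687, 0.2627, 0.0322]
eef_rot: [-67.8, 85.0, -96.7]
contact_force: [0.4, -0.5, 0.5]
gripper_width: 0.045
t 36.5 tcp [0.5687 0.2627 0.0322] box [0.0556 0.2631] jaw -28.8 xaxis [-0.01  -0.086 -0.996] F [ 0.4 -0.5  0.5] w 45.0 j6 [ 45.  28. -18.   4. -48. 104.]
  need units [-0.08  0.03 -0.23] turn units 0.17 mm [-3.2  1.3 -9.2]
```

View pics/k18.png

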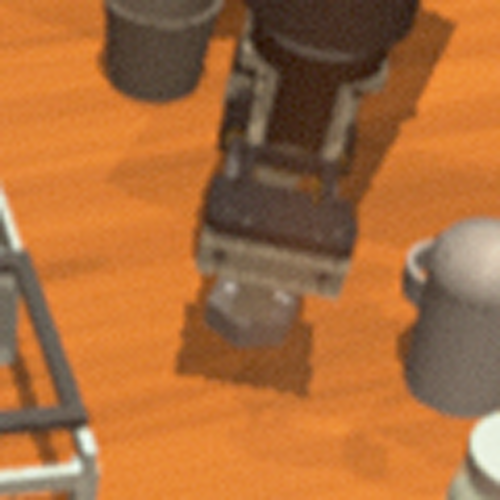

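```bash

python3 -m handwheel '[[[-0.09,0.03,-0.22,0],[0,0,0,0]]]' 45;python3 -c "
from h import *
go(.5655,.264,.023,-28)";python3 -m handwheel '[[[0,0,0,0],[0,0,0,0],[0,0,0,0],[0,0,0,0],[0,0,0,0]]]' 0 20; python3 -c "
from h import *
go()"; python3 -m handwheel '[[[0,0,0.2,0],[0,0,0.4,0],[0,0,0.4,0],[0,0,0.4,0],[0,0,0.4,0],[0,0,0.4,0],[0,0,0.4,0],[0,0,0.2,0]]]' 0 20;python3 -c "
from h import *
t=b2w(-.033,0); go(*t,.17,90+YAW); crop('scene',*proj('scene',[.565,.264,.1]),60,'k19.png',500)"
```

```text
time_s: 36.75
tcp_pos: [0.5667, 0.265, 0.0264]
eef_rot: [-65.3, 85.2, -94.3]
contact_force: [0.2, -0.2, -0.5]
gripper_width: 0.045
t 36.75 tcp [0.5667 0.265  0.0264] box [0.0533 0.2652] jaw -28.9 xaxis [-0.006 -0.083 -0.997] F [ 0.2 -0.2 -0.5] w 45.0 j6 [ 45.  28. -18.   4. -47. 103.]
  need units [-0.03 -0.03 -0.09] turn units 0.18 mm [-1.2 -1.  -3.4]
time_s: 37.25
tcp_pos: [0.5675, 0.2662, 0.0289]
eef_rot: [-63.5, 85.4, -92.4]
contact_force: [0.0, 0.3, -0.7]
gripper_width: 0.0167
t 37.25 tcp [0.5675 0.2662 0.0289] box [0.054  0.2664] jaw -28.8 xaxis [-0.003 -0.081 -0.997] F [ 0.   0.3 -0.7] w 16.7 j6 [ 45.  28. -18.   4. -47. 103.]
  need units [0. 0. 0.] turn units 0.0 mm [0. 0. 0.]
time_s: 38.05
tcp_pos: [0.5661, 0.2647, 0.1465]
eef_rot: [-65.3, 85.2, -94.3]
contact_force: [0.8, -0.1, -0.8]
gripper_width: 0.017
t 38.05 tcp [0.5661 0.2647 0.1465] box [0.0528 0.2648] jaw -28.9 xaxis [-0.006 -0.083 -0.997] F [ 0.8 -0.1 -0.8] w 17.0 j6 [ 45.  21. -12.   4. -61. 104.]
  need units [-2.95 -6.3   0.59] turn units -13.65 mm [-117.8 -252.1   23.5]
```

View pics/k19.png

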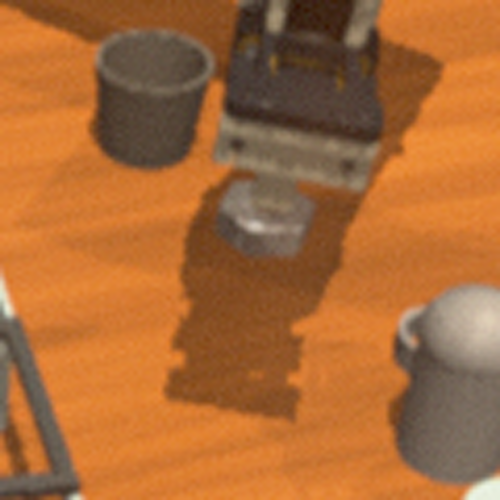

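```bash

python3 -m handwheel '[[[-0.21,-0.45,0.08,-1],[-0.21,-0.45,0.08,-1],[-0.21,-0.45,0.08,-1],[-0.21,-0.45,0.08,-1],[-0.21,-0.45,0.05,-1],[-0.21,-0.45,0.05,-1],[-0.21,-0.45,0.05,-1],[-0.21,-0.45,0.05,-1]]]' 0 20; python3 -m handwheel '[[[-0.21,-0.45,0,-1],[-0.21,-0.45,0,-1],[-0.21,-0.45,0,-1],[-0.21,-0.4,0,-1],[-0.21,-0.35,0,-1],[-0.1,-0.2,0,-1],[0,0,0,0]]]' 0 20; python3 -c "
from h import *
t=b2w(-.033,0); go(*t,.12,90+YAW)"
```

```text
time_s: 38.9
tcp_pos: [0.4947, 0.117, 0.1649]
eef_rot: [-66.5, 85.0, -136.8]
contact_force: [0.7, -0.1, -0.9]
gripper_width: 0.0169
time_s: 39.6
tcp_pos: [0.4429, 0.0187, 0.1624]
eef_rot: [-67.0, 84.7, -168.8]
contact_force: [0.8, -0.3, 1.0]
gripper_width: 0.0169
t 39.6 tcp [0.4429 0.0187 0.1624] box [-0.0391  0.0054] jaw -101.8 xaxis [-0.09  -0.018 -0.996] F [ 0.8 -0.3  1. ] w 16.9 j6 [ 27.   5. -28.  -2. -62.  52.]
  need units [ 0.13 -0.15 -1.06] turn units 0.94 mm [  5.4  -6.2 -42.4]
```

```bash

python3 -m handwheel '[[[0.12,-0.17,0,0.9],[0,0,0,0],[0,0,-0.8,0],[0,0,-0.5,0],[0,0,0,0]]]' 0 20; python3 -c "
from h import *
t=b2w(-.033,0); go(*t,.071,90+YAW)"
```

```text
time_s: 40.1
tcp_pos: [0.4484, 0.0131, 0.109]
eef_rot: [-67.3, 84.9, -164.5]
contact_force: [0.1, -0.2, -1.7]
gripper_width: 0.0175
t 40.1 tcp [0.4484 0.0131 0.109 ] box [-0.033   0.0006] jaw -97.1 xaxis [-0.086 -0.024 -0.996] F [ 0.1 -0.2 -1.7] w 17.5 j6 [ 26.   9. -32.  -1. -54.  57.]
  need units [-0.   -0.01 -0.95] turn units 0.0 mm [ -0.1  -0.5 -38. ]
```

```bash

python3 -m handwheel '[[[-0.02,0.02,-0.5,0],[-0.02,0,-0.4,0],[0,0,0,0],[0,0,0,0]]]' 0 20; python3 -c "
from h import *
t=b2w(-.033,0); go(*t,.07,90+YAW)"
```

```text
time_s: 40.5
tcp_pos: [0.4485, 0.0157, 0.0746]
eef_rot: [-66.8, 84.9, -164.0]
contact_force: [0.6, -0.3, 0.0]
gripper_width: 0.017
t 40.5 tcp [0.4485 0.0157 0.0746] box [-0.0332  0.0032] jaw -97.1 xaxis [-0.085 -0.024 -0.996] F [ 0.6 -0.3  0. ] w 17.0 j6 [ 26.  12. -34.  -1. -49.  57.]
  need units [-0.01 -0.08 -0.11] turn units 0.0 mm [-0.2 -3.2 -4.6]
```

```bash

python3 -m handwheel '[[[0,-0.08,-0.12,0],[0,0,0,0]]]' 0 20;  python3 -c "
from h import *
go()"; python3 -m handwheel '[[[0,0,0,0],[0,0,0,0],[0,0,0,0],[0,0,0.2,0],[0,0,0.4,0],[0,0,0.4,0],[0,0,0.4,0],[0,0,0.4,0]]]' 32; python3 -m handwheel '[[[0,0,0.4,0],[0,0,0.4,0],[0,0,0.4,0],[0,0,0.2,0],[0,0,0.1,0],[0,0,0,0]]]';python3 -c "
from h import *
t=b2w(.15,-.14); go(*t,.2,YAW)
cv2.imwrite('pics/s20.png',vision.capture('scene'))
crop('scene',*proj('scene',[.48,0.,.05]),70,'k20.png',600)"
```

```text
time_s: 40.7
tcp_pos: [0.4497, 0.013, 0.0713]
eef_rot: [-67.0, 85.1, -164.1]
contact_force: [-0.2, 0.1, -1.2]
gripper_width: 0.0169
t 40.7 tcp [0.4497 0.013  0.0713] box [-0.0317  0.0006] jaw -97.1 xaxis [-0.082 -0.023 -0.996] F [-0.2  0.1 -1.2] w 16.9 j6 [ 26.  12. -35.  -1. -48.  58.]
  need units [0. 0. 0.] turn units 0.0 mm [0. 0. 0.]
time_s: 41.5
tcp_pos: [0.4493, 0.0124, 0.1479]
eef_rot: [-66.6, 85.0, -163.8]
contact_force: [0.3, 0.7, -0.2]
gripper_width: 0.0318
time_s: 42.1
tcp_pos: [0.4501, 0.0125, 0.2158]
eef_rot: [-66.9, 85.4, -164.0]
contact_force: [-0.5, 0.1, -0.3]
gripper_width: 0.0317
t 42.1 tcp [0.4501 0.0125 0.2158] box [-0.0312  0.0002] jaw -97.1 xaxis [-0.076 -0.022 -0.997] F [-0.5  0.1 -0.3] w 31.7 j6 [ 26.   2. -24.  -1. -68.  57.]
  need units [ 4.06 -4.04 -0.4 ] turn units 18.0 mm [ 162.5 -161.5  -15.8]
```

View pics/s20.png

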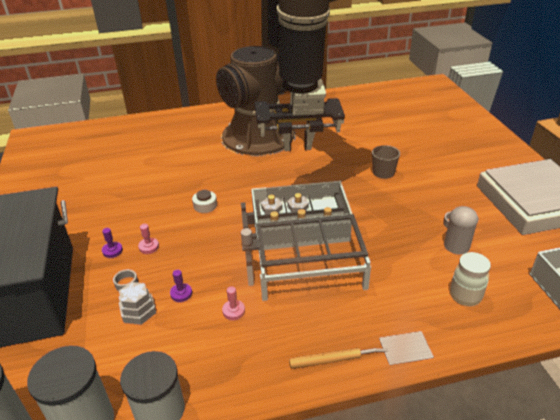

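View pics/k20.png

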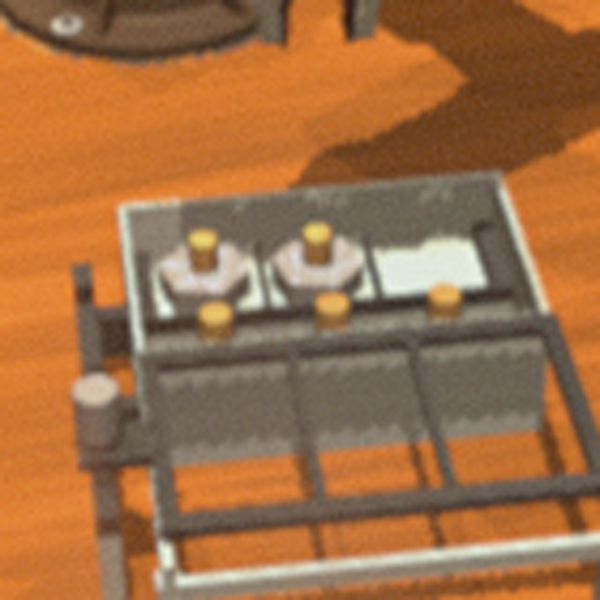

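```bash

python3 -m handwheel '[[[0.2,-0.22,0,-1],[0.2,-0.22,0,-1],[0.2,-0.22,0,-1],[0.2,-0.22,0,-1],[0.2,-0.22,0,-1],[0.2,-0.22,0,-1],[0.2,-0.22,0,-1],[0.2,-0.22,0,-1]]]' 50 25; python3 -m handwheel '[[[0.2,-0.22,0,-1],[0.2,-0.22,0,-1],[0.2,-0.22,0,-1],[0.2,-0.22,0,-1],[0.2,-0.22,0,-1],[0.2,-0.22,0,-1],[0.2,-0.22,0,-1],[0.2,-0.22,0,-1]]]';python3 -m handwheel '[[[0.2,-0.2,0,-1],[0.2,-0.2,0,-1],[0,0,0,0]]]'; python3 -c "
from h import *
t=b2w(.15,-.14); go(*t,.17,YAW)
crop('top',*proj('top',[.48,-.0,.05]),70,'k21.png',600)
cv2.imwrite('pics/w21.png',vision.capture('wrist'))"
```

```text
time_s: 43.0
tcp_pos: [0.5117, -0.0601, 0.2074]
eef_rot: [-64.1, 84.6, 157.3]
contact_force: [-0.0, -0.6, -0.6]
gripper_width: 0.0503
time_s: 43.8
tcp_pos: [0.5745, -0.1337, 0.1972]
eef_rot: [-57.3, 83.9, 122.3]
contact_force: [1.0, 0.8, 0.5]
gripper_width: 0.05
time_s: 44.1
tcp_pos: [0.5901, -0.1513, 0.1928]
eef_rot: [-54.1, 83.7, 114.9]
contact_force: [-0.5, 0.7, -0.2]
gripper_width: 0.0497
t 44.1 tcp [ 0.5901 -0.1513  0.1928] box [ 0.128  -0.1451] jaw 169.1 xaxis [-0.046  0.099 -0.994] F [-0.5  0.7 -0.2] w 49.7 j6 [  0.  18.  -5.  -6. -70.  -9.]
  need units [ 0.56  0.06 -0.57] turn units 0.75 mm [ 22.4   2.3 -22.8]
```

View pics/k21.png

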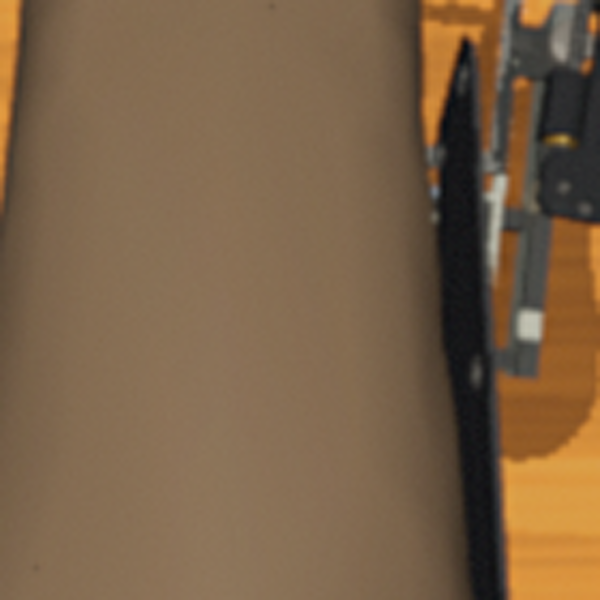

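View pics/w21.png

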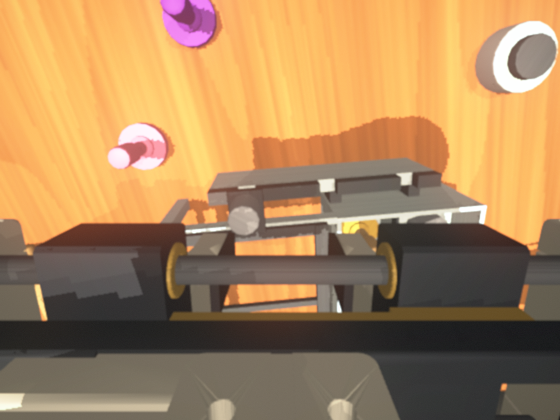

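```bash

python3 -m handwheel '[[[0.4,0.05,0,0.75],[0.18,0.02,0,0],[0,0,0,0],[0,0,-0.8,0],[0,0,0,0]]]'; python3 -c "
from h import *
t=b2w(.151,-.14); go(*t,.14,YAW)
crop('scene',*proj('scene',[.6,-.14,.13]),60,'k22.png',600)
cv2.imwrite('pics/w22.png',vision.capture('wrist'))"
```

```text
time_s: 44.7
tcp_pos: [0.6112, -0.1455, 0.16]
eef_rot: [-53.8, 83.6, 119.5]
contact_force: [-0.5, -0.1, -1.2]
gripper_width: 0.0496
t 44.7 tcp [ 0.6112 -0.1455  0.16  ] box [ 0.1482 -0.1368] jaw 173.5 xaxis [-0.055  0.096 -0.994] F [-0.5 -0.1 -1.2] w 49.6 j6 [  1.  22.  -4.  -6. -67.  -5.]
  need units [ 0.06 -0.09 -0.5 ] turn units -0.11 mm [  2.4  -3.6 -20. ]
```

View pics/k22.png

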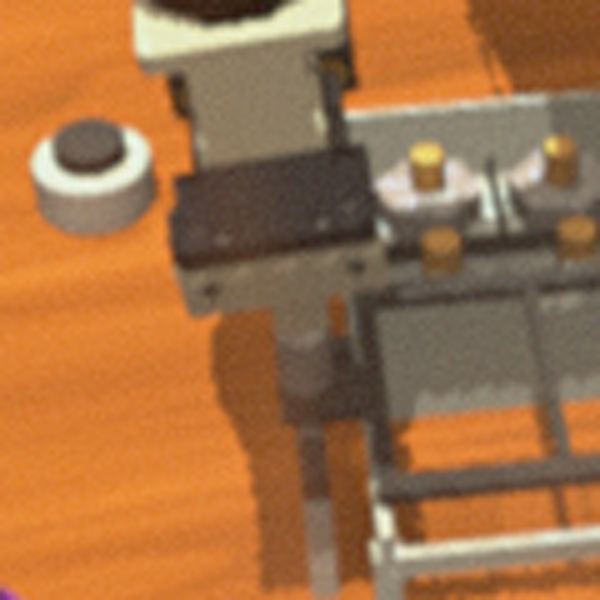

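View pics/w22.png

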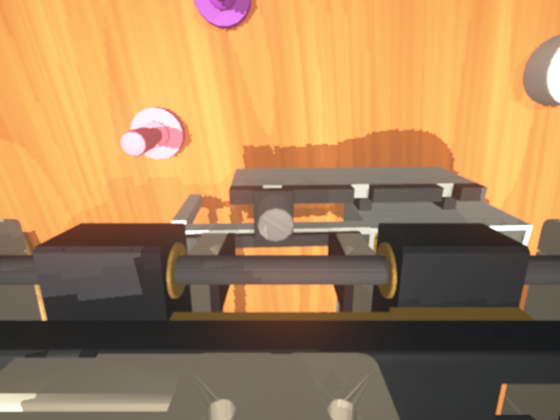

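```bash

python3 -m handwheel '[[[0.06,-0.1,-0.3,-0.1],[0,0,-0.5,0],[0,0,-0.3,0],[0,0,0,0]]]' 50 25; python3 -c "
from h import *
t=b2w(.151,-.14); go(*t,.109,YAW)"
```

```text
time_s: 45.2
tcp_pos: [0.6188, -0.1517, 0.1237]
eef_rot: [-60.0, 84.2, 112.8]
contact_force: [-0.5, -0.5, -0.4]
gripper_width: 0.0501
t 45.2 tcp [ 0.6188 -0.1517  0.1237] box [ 0.1566 -0.142 ] jaw 172.9 xaxis [-0.039  0.093 -0.995] F [-0.5 -0.5 -0.4] w 50.1 j6 [  0.  24.  -6.  -6. -62.  -5.]
  need units [-0.13  0.07 -0.37] turn units -0.01 mm [ -5.3   2.6 -14.7]
```

```bash

python3 -m handwheel '[[[-0.14,0.08,-0.2,0],[-0.03,0,-0.2,0],[0,0,0,0]]]' 50 25; python3 -c "
from h import *
t=b2w(.151,-.14); go(*t,.109,YAW)"
```

```text
time_s: 45.5
tcp_pos: [0.612, -0.1486, 0.1078]
eef_rot: [-60.8, 84.2, 112.0]
contact_force: [-0.3, -0.6, -0.1]
gripper_width: 0.0503
t 45.5 tcp [ 0.612  -0.1486  0.1078] box [ 0.1494 -0.1397] jaw 172.9 xaxis [-0.038  0.093 -0.995] F [-0.3 -0.6 -0.1] w 50.3 j6 [  1.  24.  -8.  -6. -60.  -5.]
  need units [ 0.04 -0.01  0.03] turn units -0.0 mm [ 1.5 -0.5  1.2]
```

```bash

python3 -m handwheel '[[[0,0,0,0],[0,0,0,0],[0,0,0,0],[0,0,0,0],[0,0,0,0]]]' 0 30; python3 -c "
from h import *
go()"; python3 -m handwheel '[[[0,0,0.15,0],[0,0,0.2,0],[0,0,0.15,0],[0,0,0,0]]]' 0 35; python3 -c "
from h import *
t=b2w(.002,-.14);go(*t,.127,YAW)"
```

```text
time_s: 46.0
tcp_pos: [0.6132, -0.1487, 0.1091]
eef_rot: [-62.1, 84.3, 110.7]
contact_force: [-2.0, -0.5, -1.5]
gripper_width: 0.0235
t 46.0 tcp [ 0.6132 -0.1487  0.1091] box [ 0.1506 -0.1396] jaw 172.9 xaxis [-0.035  0.093 -0.995] F [-2.  -0.5 -1.5] w 23.5 j6 [  1.  24.  -8.  -6. -60.  -5.]
  need units [0. 0. 0.] turn units 0.0 mm [0. 0. 0.]
time_s: 46.4
tcp_pos: [0.6132, -0.1487, 0.131]
eef_rot: [-62.2, 84.3, 110.7]
contact_force: [-0.9, -0.7, -1.2]
gripper_width: 0.0232
t 46.4 tcp [ 0.6132 -0.1487  0.131 ] box [ 0.1506 -0.1396] jaw 172.9 xaxis [-0.035  0.093 -0.995] F [-0.9 -0.7 -1.2] w 23.2 j6 [  1.  23.  -7.  -6. -62.  -5.]
  need units [-3.69  0.45 -0.1 ] turn units -0.01 mm [-147.5   18.    -4. ]
```

```bash

python3 -m handwheel '[[[-0.3,0.037,0,0],[-0.4,0.05,0,0],[-0.4,0.05,0,0],[-0.4,0.05,0,0],[0,0,0,0]]]' 0 35; python3 -c "
from h import *
t=b2w(.001,-.14);go(*t,.131,YAW)"
```

```text
time_s: 46.9
tcp_pos: [0.5553, -0.1417, 0.133]
eef_rot: [-67.4, 84.6, 105.5]
contact_force: [-2.8, -0.3, 0.3]
gripper_width: 0.0236
t 46.9 tcp [ 0.5553 -0.1417  0.133 ] box [ 0.0923 -0.1399] jaw 172.9 xaxis [-0.025  0.091 -0.996] F [-2.8 -0.3  0.3] w 23.6 j6 [  1.  17. -15.  -6. -59.  -5.]
  need units [-2.27  0.28 -0.05] turn units -0.01 mm [-90.6  11.2  -2. ]
```

```bash

python3 -m handwheel '[[[-0.3,0.037,0,0],[-0.4,0.05,0,0],[-0.4,0.05,0,0],[-0.4,0.05,0,0],[-0.3,0.037,0,0],[-0.2,0.02,0,0],[0,0,0,0]]]' 0 35; python3 -c "
from h import *
t=b2w(.001,-.14);go(*t,.131,YAW)
cv2.imwrite('pics/s23.png',vision.capture('scene'))"
```

```text
time_s: 47.6
tcp_pos: [0.4795, -0.1326, 0.1351]
eef_rot: [-73.4, 84.9, 99.6]
contact_force: [-3.0, 1.3, -1.3]
gripper_width: 0.0233
t 47.6 tcp [ 0.4795 -0.1326  0.1351] box [ 0.016  -0.1402] jaw 173.0 xaxis [-0.015  0.088 -0.996] F [-3.   1.3 -1.3] w 23.3 j6 [  3.  10. -24.  -6. -56.  -7.]
  need units [-0.37  0.05 -0.1 ] turn units -0.02 mm [-14.9   2.   -4.1]
```

View pics/s23.png

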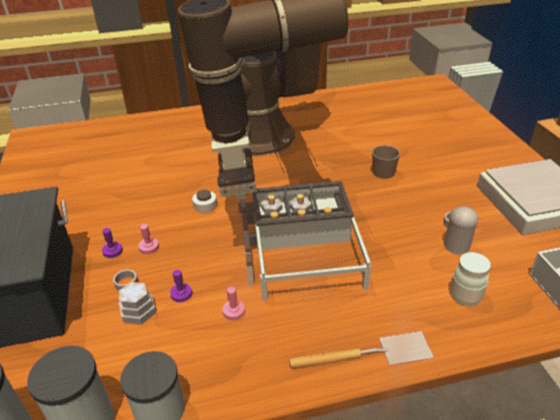

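```bash

python3 -m handwheel '[[[-0.2,0.025,-0.08,0],[-0.13,0.015,0,0],[0,0,0,0]]]' 0 35; python3 -c "
from h import *
t=b2w(.0005,-.14);go(*t,.131,YAW)"
```

```text
time_s: 47.95
tcp_pos: [0.4671, -0.1311, 0.1314]
eef_rot: [-73.6, 84.9, 99.4]
contact_force: [0.9, -0.1, -1.8]
gripper_width: 0.023
t 47.95 tcp [ 0.4671 -0.1311  0.1314] box [ 0.0035 -0.1402] jaw 173.0 xaxis [-0.015  0.088 -0.996] F [ 0.9 -0.1 -1.8] w 23.0 j6 [  3.   9. -26.  -6. -55.  -7.]
  need units [-0.07  0.01 -0.01] turn units -0.03 mm [-2.9  0.6 -0.4]
```

```bash

python3 -m handwheel '[[[-0.07,0.01,0,0],[0,0,0,0]]]' 0 35; python3 -c "
from h import *
go()"; python3 -m handwheel '[[[0,0,-0.2,0],[0,0,-0.2,0],[0,0,-0.12,0],[0,0,0,0]]]' 0 35; python3 -c "
from h import *
go()"
```

```text
time_s: 48.15
tcp_pos: [0.4643, -0.1307, 0.1313]
eef_rot: [-73.5, 84.9, 99.5]
contact_force: [0.2, 0.3, -0.9]
gripper_width: 0.0231
t 48.15 tcp [ 0.4643 -0.1307  0.1313] box [ 0.0006 -0.1402] jaw 173.0 xaxis [-0.015  0.088 -0.996] F [ 0.2  0.3 -0.9] w 23.1 j6 [  3.   9. -26.  -6. -55.  -7.]
  need units [0. 0. 0.] turn units 0.0 mm [0. 0. 0.]
time_s: 48.55
tcp_pos: [0.4643, -0.1308, 0.1087]
eef_rot: [-73.3, 84.9, 99.7]
contact_force: [0.4, 0.5, 2.9]
gripper_width: 0.0231
t 48.55 tcp [ 0.4643 -0.1308  0.1087] box [ 0.0007 -0.1403] jaw 173.0 xaxis [-0.015  0.088 -0.996] F [0.4 0.5 2.9] w 23.1 j6 [  3.  11. -28.  -6. -52.  -6.]
  need units [0. 0. 0.] turn units 0.0 mm [0. 0. 0.]
```

```bash

python3 -m handwheel '[[[0,0,0,0],[0,0,0,0],[0,0,0,0],[0,0,0.3,0],[0,0,0.6,0],[0,0,0.8,0],[0,0,0.8,0],[0,0,0.8,0]]]' 50; python3 -m handwheel '[[[0,-0.5,0,0],[0,-0.8,0,0],[0,-0.8,0,0],[0,-0.8,0,0],[0,-0.8,0,0],[0,-0.8,0,0],[0,-0.8,0,0],[0,0,0,0]]]';python3 -c "
from h import *
go()
crop('scene',*proj('scene',[.48,-.03,.09]),70,'k25.png',600)
crop('top',*proj('top',[.48,-.03,.09]),70,'k25t.png',600)"
```

```text
time_s: 49.35
tcp_pos: [0.4598, -0.1308, 0.2441]
eef_rot: [-67.1, 84.8, 105.9]
contact_force: [1.0, -0.9, -0.6]
gripper_width: 0.0501
time_s: 50.15
tcp_pos: [0.4614, -0.3514, 0.2612]
eef_rot: [-79.7, 85.3, 93.5]
contact_force: [-0.3, 0.7, -0.7]
gripper_width: 0.05
t 50.15 tcp [ 0.4614 -0.3514  0.2612] box [ 0.0251 -0.3595] jaw 173.3 xaxis [-0.005  0.082 -0.997] F [-0.3  0.7 -0.7] w 50.0 j6 [-21.  12.  -4.  -4. -75.  15.]
  need units [0. 0. 0.] turn units 0.0 mm [0. 0. 0.]
```

View pics/k25.png

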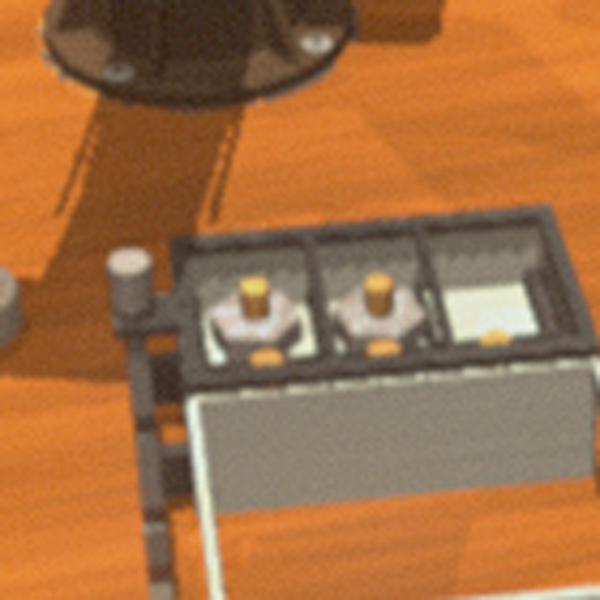

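View pics/k25t.png

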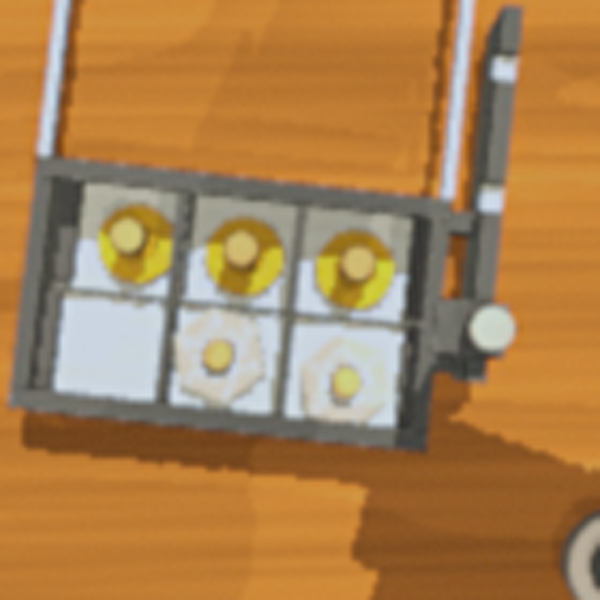

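```bash
python3 -c "
from h import *
u,v=proj('scene',[.48,-.03,.09]); print(int(u)-70+130*140/600,int(v)-70+263*140/600)
a=cv2.imread('pics/scene0.png'); b=vision.capture('scene'); cv2.imwrite('pics/s26.png',b)
x=np.vstack([a[165:225,225:275],b[165:225,225:275]]); cv2.imwrite('pics/kk.png',cv2.resize(np.hstack([a[165:225,225:275],b[165:225,225:275]]),(800,480),interpolation=cv2.INTER_CUBIC))"
```

```text
242.33333333333334 191.36666666666667
```

View pics/kk.png

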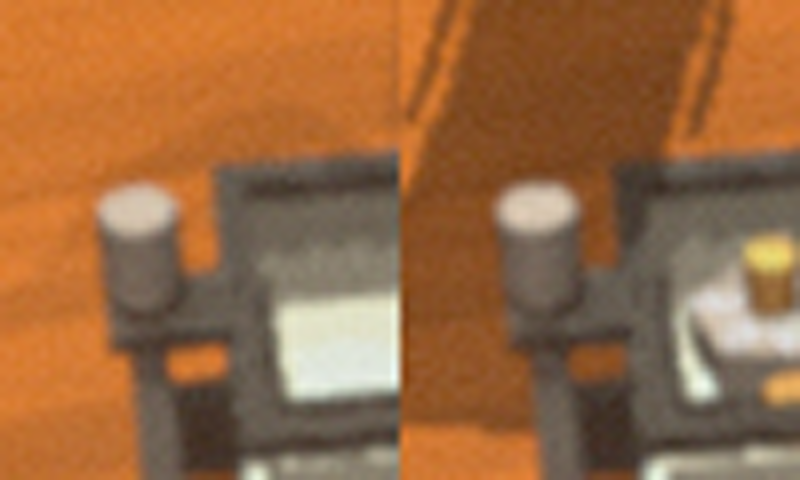

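View pics/s26.png

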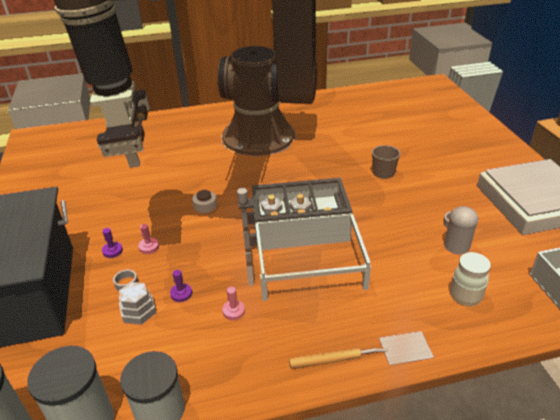

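The knob and lid look the same as at the start, and everything else on the table is where it was.

```bash
python3 -c "
from plant import close_job
print(close_job())"
```

```text
the job is handed in; nothing more can be done
None
```

The job is done and handed in at about 50 s of the 208 s allowed. `close_job` gave no verdict.

I slid the lid back and latched it. The three brass stamps went into the deep back row, and the two cutters on the table into the right and middle front pockets. I then drew the lid shut and dropped the knob into the front notch.

**Last checks:**
- **Contents:** the final scene and top pictures show all five parts standing in their own pockets under the closed lid.
- **Latch:** the knob's top is within about 1 pixel of where it was at the start, and the knob and lid look the same in a side-by-side crop.
- **Everything else:** the bystanders and the pink and purple look-alikes appear unmoved, the robot is clear of everything, and I saw no part knocked aside.

**One flaw:** the tool's tilt crept up to about 6° during the run. It caused no trouble in gripping or placing, and nothing failed or disagreed.

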